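# Put the chestnuts on to roast

## Task

Put the chestnuts on to roast: tip the ones in the steel beaker out into the pan on the hotplate, stand the empty beaker upright on the chopping board again, and put every loose chestnut into the pan as well. Then set the glass lid squarely on the pan and, last of all, push the hotplate's knob in and turn it clockwise to the long mark, letting it spring back out. The pan stays on its cooking plate, and the oil, salt and pepper mill are left alone.

Things in the scene. Friction and masses are not known exactly. Their poses are not given: they have to be found in the camera images.
- hotplate: portable electric hotplate, fixed to the counter by its own weight: white box 310 (x) by 240 (y) mm, top face 65 mm above the counter, on short feet; origin at the centre of its underside on the counter; its x axis points from the knob end (towards the robot) to the cooking-plate end
- burner (a point): centre of the top of the hotplate's black round cooking plate (185 mm across, 7 mm proud of the white top, so 72 mm above the counter), 50 mm along hotplate x from its origin
- knob_grip (a point): middle of the upright bar of the hotplate's black knob, on its vertical axis: 99 mm above the counter (knob out), 95 mm along minus hotplate x from the hotplate's origin. The bar is 14 mm thick, 43 mm long, its top 7 mm above this point; it stands on a round skirt 46 mm across whose top is 19 mm below this point. Site x lies along the bar, the white pointer on its -x half
- knob_push (a joint): how far the sprung knob is pushed down, m: 0 out to 0.006 fully in; the spring takes about 2.4 N to start and 7.2 N fully in, and lifts the knob again when let go
- hob_knob (a joint): turn of the knob, rad, clockwise from above: 0 off (pointer to the robot, bar along hotplate x), 2.4 end stop. Dark marks round it at 0, 0.6, 1.2, 1.8, 2.4; the one at 1.2 is long (14 mm, others 4 mm). Locked at off: turns only while pushed in over 5 mm, keep it in until about 0.8 rad; beyond that it turns freely (0.05 N m) and stays where left
- pan: shallow aluminium pan standing loose on the cooking plate, 180 mm outside diameter, 55 mm high, wall 3 mm, inner floor 4 mm above its underside, 0.85 kg; loop handles on its own +y and -y sides, reaching 119 mm from the centre at 46 mm height; origin at the centre of its underside
- lid: round glass lid for the pan, 0.4 kg, 184 mm across, domed to 21 mm high, black knob on top; underneath, a 160 mm plug, 6 mm deep, drops inside the pan's 174 mm mouth and the flange round it rests on the pan's rim (seated, its origin is 49 mm above the pan's). Starts right way up on the counter; origin at the centre of the plug's underside
- lid_knob (a point): middle of the lid's knob, 41 mm above the lid's origin on its axis; the knob is 32 mm across and runs from 30 to 50 mm above the origin; below it a 12 mm stem from the dome at 21 mm
- beaker: plain steel kitchen beaker without a handle, 68 mm outside diameter, straight-sided, 72 mm high, wall 3 mm, floor 4 mm thick, 0.2 kg; starts upright on the board with four chestnuts in it; origin at the centre of its underside, z towards its mouth
- beaker_rim (a point): centre of the beaker's open mouth, 72 mm along z from its origin
- board: wooden chopping board, heavy, lies fixed on the counter: 300 (x) by 200 (y) by 18 mm thick; origin at the centre of its underside (top face 18 mm higher)
- nut0: brown chestnut, 25 mm across, 23 mm high, blunt-pointed dome with a flat pale base, 14 g; starts in the beaker; origin at the centre of the flat underside, z up through the tip while it stands on its flat
- nut1: brown chestnut, 25 mm across, 23 mm high, blunt-pointed dome with a flat pale base, 14 g; starts in the beaker; origin at the centre of the flat underside, z up through the tip while it stands on its flat
- nut2: brown chestnut, 25 mm across, 23 mm high, blunt-pointed dome with a flat pale base, 14 g; starts in the beaker; origin at the centre of the flat underside, z up through the tip while it stands on its flat
- nut3: brown chestnut, 25 mm across, 23 mm high, blunt-pointed dome with a flat pale base, 14 g; starts in the beaker; origin at the centre of the flat underside, z up through the tip while it stands on its flat
- nut4: brown chestnut, 25 mm across, 23 mm high, blunt-pointed dome with a flat pale base, 14 g; starts on the board beside the beaker (may be absent); origin at the centre of the flat underside, z up through the tip while it stands on its flat
- nut5: brown chestnut, 25 mm across, 23 mm high, blunt-pointed dome with a flat pale base, 14 g; starts on the board beside the beaker (may be absent); origin at the centre of the flat underside, z up through the tip while it stands on its flat
- nut6: brown chestnut, 25 mm across, 23 mm high, blunt-pointed dome with a flat pale base, 14 g; starts on the board beside the beaker (may be absent); origin at the centre of the flat underside, z up through the tip while it stands on its flat
- nut7: brown chestnut, 25 mm across, 23 mm high, blunt-pointed dome with a flat pale base, 14 g; starts on the board beside the beaker (may be absent); origin at the centre of the flat underside, z up through the tip while it stands on its flat
- nut8: brown chestnut, 25 mm across, 23 mm high, blunt-pointed dome with a flat pale base, 14 g; starts on the board beside the beaker (may be absent); origin at the centre of the flat underside, z up through the tip while it stands on its flat
- oil: oil bottle, 56 mm across, 210 mm high, standing at the far side of the counter, not part of the job; origin at the centre of its underside
- mill: wooden pepper mill, 52 mm across, 145 mm high, standing at the far side of the counter, not part of the job; origin at the centre of its underside
- salt: salt jar, 60 mm across, 80 mm high, standing at the far side of the counter, not part of the job; origin at the centre of its underside

How it is judged:
By the outcome, as a careful person would: the job done as asked, in the order asked, and still so for the second after the job is handed in, with the robot touching nothing.
Of nut4, nut5, nut6, nut7, nut8 only 3 to 5 are there at a start; the rules pass over those that are not, and their reading is None.
At some moment in a run one of nut4, nut5, nut6, nut7, nut8, lid may be knocked a few centimetres aside while the robot is not near it.
It also fails if it takes over 210 s, if anything falls off the work surface, if the arm or the gripper's body presses on something with over 40 N, if the wrist force passes 120 N, or if a joint passes its speed limit or range.

## Robot

A 7-joint arm with a two-finger parallel gripper is mounted at the origin on the work surface. World frame = base frame: x ahead of the robot, y to its left, z up, the work surface at z = 0. Lengths are in m, angles in rad, forces in N, time in s.
With the tool pointing down it reaches from about 0.4 to 0.75 m from the base axis. Payload 19.5 kg.
Tool frame: the origin (TCP) lies on the centre line of the jaws, within the pads' length; the fingertips stand 8 mm ahead of it and the grasp point (between the pads) lies 11 mm behind it; z points along the fingers, y is the line along which they close (so a half turn about z gives the same grasp; the last joint's range is limited). The gripper opens to 85 mm and grips with 20 to 120 N. Pads are 22 mm wide; open, the fingers measure 114 mm over their backs; the gripper's body (76 mm by 85 mm) begins 54 mm behind the grasp point. The pads swing forward as they close: fully open they stand 13 mm farther back than shut.
Start: joints at [-1.347, 0.707, -0.028, 1.485, 0.022, 0.951, -0.075], TCP at [0.151, 0.555, 0.239] pointing down, gripper open.
Joint ranges: [-2.71, 2.71], [-0.32, 2.16], [-1.57, 1.52], [0, 2.45], [-1.46, 4.6], [0, 2.02], [-2.83, 2.83]. Speed limits (rad/s): [1.89, 1.89, 2.57, 2.57, 3.01, 3.01, 3.01].

## Interface

Orientations are given as a rotation vector (axis times angle).
In Python, from cell import status, imaging, job gives the robot as it stands. The module is installed in compiled form; this text tells all that it offers.
- The arm moves only by the tool jog_arm, never from a script. Its argument "moves" is a list of rows, each an object of numbers: "rx", "ry", "rz": the turn, a rotation vector about the tool's x, y, z in rad; "tx", "ty", "tz": the shift along the tool's x, y, z in units of 40 mm (1.0 is 40 mm); "hand": the opening, from 0 (shut) to 1 (fully open). In form: [{"rx": .., "ry": .., "rz": .., "tx": .., "ty": .., "tz": .., "hand": ..}, ...]. A call has 1 to 10 rows; each row is the pose to reach, as a shift and turn from the pose commanded when the call began, along the tool's axes at that moment; what a row does not reach only later rows make up. A row lasts 1/12 s, in which the tool goes at most 41.7 mm and 7.16 degrees, less where a joint would pass 70% of its speed; a pose out of reach is approached as far as the arm can. A call with a gripper value outside its range is refused whole. The fingers move at their own pace and stop on an object; the grip force is fixed at half the most. Time passes only in rows, so rows that repeat a pose let the fingers close. It gives the time, the measured TCP pose, the force, the opening and the grip force at its end, in the units of the state.
- status.get_obs(): the state, without advancing time (a new reading comes with each control period).
- imaging.get_image(name): name is "scene" or "side" or "wrist"; returns the picture (480x640x3 uint8, red, green, blue); there is no depth.
- imaging.camera_model(name): a dict with "intrinsics" (3x3 intrinsics, pixels), "k1" (the pictures are not rectified: a ray, as slopes to the right and down, at radius r is drawn at 1 + k1 r^2 times it, then the intrinsics apply), "eye" and "rotation" of the camera in the world; the wrist camera has in their place "T_tool_cam" (4x4, takes a point from camera to tool coordinates, whose origin is the TCP and whose axes are the flange's). Camera axes: x right, y down, z forward; pixel columns grow to the right and rows downward; lengths in m; the calibration is good to about 2 mm. A picture is of the moment at which its call begins: read the wrist's pose just before it. camera_model takes no time and is no camera call.
- job.sign_off(): hands the job in; it is judged then, once.
The state is a dict: "time": time; "joint_positions": joint angles; "joint_vel": joint speeds; "tau": joint torques, N m; "eef_pos": TCP position; "tool_rot": TCP orientation; "force": force on the tool from outside, world axes, zero at the start; "moment": the same for the moment, N m; "opening": finger opening in m; "gripper_force": force on a finger pad.
Only numpy, scipy, OpenCV 4.12 (cv2) and the standard library are available. Lean on these libraries where they do the work, as an engineer would, in place of code of your own. Each camera call takes 0.05 s, during which the arm holds its last target. There are 200 camera calls.

## Working session

There is one attempt and no reset: what is moved stays moved. The work goes in short steps, Python scripts to look and compute and a tool call to move; the robot and the scene stay as the last step left them, time stands still between calls to the robot, and variables do not carry over. Pictures are saved under pics/ and viewed, at most 15 in all, crops included, and the job is handed in when it is done.

Besides the shell and the picture viewer there is one more tool, called after "Call:" as a command line: name --argument value ..., lists and objects as JSON in quotes. jog_arm: Moves the arm, as the interface text tells. Its arguments: {"type":"object","properties":{"moves":{"type":"array"}},"required":["moves"]}

```bash
mkdir -p pics; cat > h.py <<'E'
import numpy as np, cv2
from scipy.spatial.transform import Rotation as R
from cell import status, imaging, job
def cam(n):
    m=imaging.camera_model(n); K=np.array(m["intrinsics"]); k1=m["k1"]
    if n=="wrist":
        o=status.get_obs(); T=np.eye(4); T[:3,:3]=R.from_rotvec(o["tool_rot"]).as_matrix(); T[:3,3]=o["eef_pos"]
        T=T@np.array(m["T_tool_cam"]); return K,k1,T[:3,3],T[:3,:3]
    return K,k1,np.array(m["eye"]),np.array(m["rotation"])
def ray(c,u,v):
    K,k1,e,Rm=c
    p=cv2.undistortPoints(np.array([[[u,v]]],float),K,np.array([k1,0,0,0,0.]))[0,0]
    return e,Rm@np.array([p[0],p[1],1])
def onz(c,u,v,z):
    e,d=ray(c,u,v); return e+d*(z-e[2])/d[2]
def proj(c,P):
    K,k1,e,Rm=c; q=Rm.T@(np.asarray(P,float)-e); x=q[:2]/q[2]; x=x*(1+k1*(x@x)); return (K@np.r_[x,1])[:2]
def snap(n,f=None):
    c=cam(n); im=imaging.get_image(n)[:,:,::-1].copy()
    if f: cv2.imwrite(f"pics/{f}.png",im)
    return c,im
E
python3 - <<'E'
from h import *
for n in("scene","side","wrist"):
    c,im=snap(n,n+"0"); print(n,c[2].round(3),c[3].round(2).tolist(),c[0][0,0])
o=status.get_obs(); print(o)
print(imaging.camera_model("wrist")["T_tool_cam"])
E
```

```text
scene [ 1.372 -0.492  0.808] [-2.04, -1.1, 0.54] 537.0950764198498
side [0.175 0.506 0.493] [-0.79, 2.32, -1.34] 452.1490131118248
wrist [0.072 0.576 0.373] [[0.26, 0.91, 0.31], [0.96, -0.25, -0.08], [-0.0, 0.32, -0.95]] 366.5165021645948
{'time': 0.15, 'joint_positions': array([-1.3467293 ,  0.70693728, -0.02759106,  1.484843  ,  0.02200458,
        0.95092641, -0.07552137]), 'joint_vel': array([ 0.00172966, -0.00225387, -0.00087803, -0.00256197, -0.0014005 ,
        0.00061823, -0.00023175]), 'tau': array([-2.55570831e-04, -8.83292556e+01,  1.23396333e+00, -2.36185277e+01,
        1.68216747e-02,  5.57157065e-03,  4.93602010e-05]), 'eef_pos': array([0.15098671, 0.55463667, 0.23895961]), 'tool_rot': array([-4.16293607e-01, -3.11382210e+00,  1.27041554e-03]), 'force': array([ 0.14210326,  0.26201671, -0.35369495]), 'moment': array([-0.05917177,  0.00345501, -0.00083217]), 'gripper_force': 0.0, 'opening': 0.08549274282504922}
[[-3.33964576e-04 -9.47726718e-01 -3.19082992e-01  8.17975838e-02]
 [ 9.99999944e-01 -3.06921906e-04 -1.35032161e-04  1.05395164e-04]
 [ 3.00400269e-05 -3.19083019e-01  9.47726768e-01 -1.34299870e-01]
 [ 0.00000000e+00  0.00000000e+00  0.00000000e+00  1.00000000e+00]]
```

```bash
sed -i 's/np.array(m\["rotation"\])/R.from_rotvec(m["rotation"]).as_matrix()/' h.py; python3 -c "
from h import *
for n in('scene','side'): print(cam(n)[3].round(2).tolist())"
```

```text
[[0.54, 0.53, -0.66], [0.84, -0.35, 0.41], [-0.01, -0.77, -0.63]]
[[-0.79, -0.29, 0.54], [-0.62, 0.4, -0.68], [-0.02, -0.87, -0.49]]
```

View pics/scene0.png

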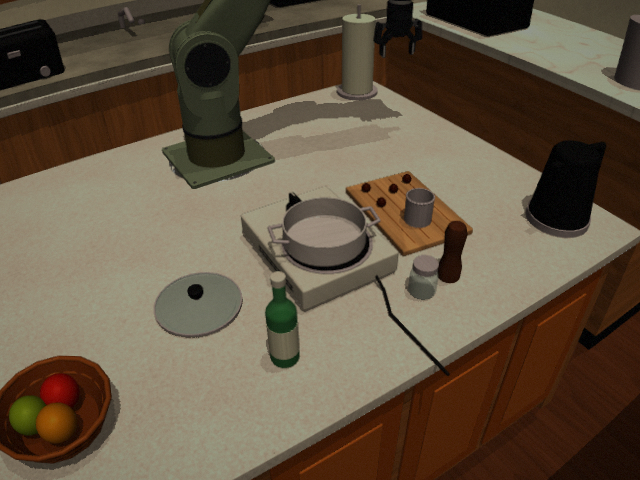

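View pics/side0.png

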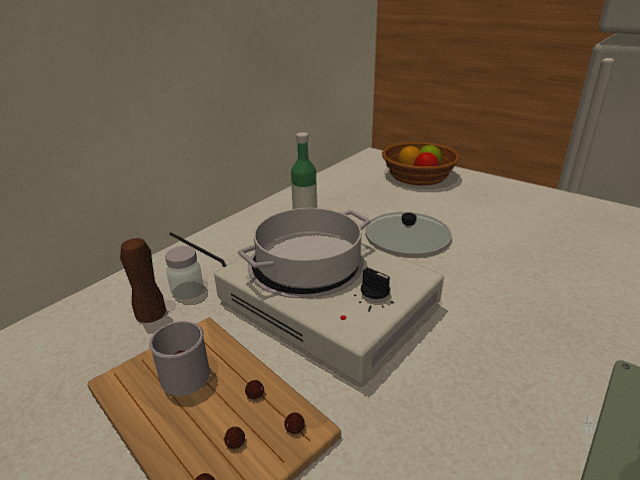

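```bash
python3 - <<'E'
from h import *
S=cam("scene");D=cam("side");W=cam("wrist")
def tri(a,b):
    A=[];y=[]
    for c,(u,v) in((S,a),(D,b)):
        e,d=ray(c,u,v);d/=np.linalg.norm(d);M=np.eye(3)-np.outer(d,d);A.append(M);y.append(M@e)
    return np.linalg.lstsq(np.vstack(A),np.hstack(y),rcond=None)[0].round(4)
print("lidknob",tri((195.5,291),(409,218)), onz(S,195.5,291,.041),onz(D,409,218,.041))
print("knob",onz(S,293,200,.1),onz(D,376,282,.1))
for u,v in((366,188),(381,202),(393,188),(407,179)): print("nS",onz(S,u,v,.029).round(4))
for u,v in((254,390),(294,423),(234,437),(205,478)): print("nD",onz(D,u,v,.029).round(4))
print("beaker rim",onz(S,420,195,.09),onz(D,179,336,.09))
print("panrim",onz(S,326,222,.127),onz(D,308,233,.127))
# hotplate top corners side view (217,283),(362,362),(442,277)
for u,v in((217,278),(361,352),(442,276)): print("boxD",onz(D,u,v,.065).round(3))
for u,v in((243,231),(304,293),(396,255)): print("boxS",onz(S,u,v,.065).round(3))
for u,v in((408,246),(470,213),(346,184),(407,172)): print("boardS",onz(S,u,v,.018).round(3))
for u,v in((90,385),(209,320),(339,432)): print("boardD",onz(D,u,v,.018).round(3))
E
```

```text
lidknob [ 0.5581 -0.2913  0.0415] [ 0.55769327 -0.29119885  0.041     ] [ 0.55852639 -0.29215873  0.041     ]
knob [0.46108584 0.00313145 0.1       ] [0.45004575 0.0240845  0.1       ]
nS [0.4289 0.2411 0.029 ]
nS [0.5024 0.2342 0.029 ]
nS [0.4685 0.3005 0.029 ]
nS [0.4548 0.3601 0.029 ]
nD [0.4998 0.2379 0.029 ]
nD [0.4253 0.2447 0.029 ]
nD [0.4686 0.3023 0.029 ]
nD [0.456  0.3565 0.029 ]
beaker rim [0.5990067  0.27323453 0.09      ] [0.59941239 0.2690876  0.09      ]
panrim [0.60602401 0.00060753 0.127     ] [0.59423649 0.00536541 0.127     ]
boxD [0.691 0.128 0.065]
boxD [0.407 0.128 0.065]
boxD [ 0.397 -0.098  0.065]
boxS [ 0.459 -0.13   0.065]
boxS [ 0.708 -0.118  0.065]
boxS [0.718 0.105 0.065]
boardS [0.667 0.187 0.018]
boardS [0.653 0.403 0.018]
boardS [0.37  0.218 0.018]
boardS [0.414 0.396 0.018]
boardD [0.692 0.363 0.018]
boardD [0.667 0.174 0.018]
boardD [0.38  0.215 0.018]
```

View pics/wrist0.png

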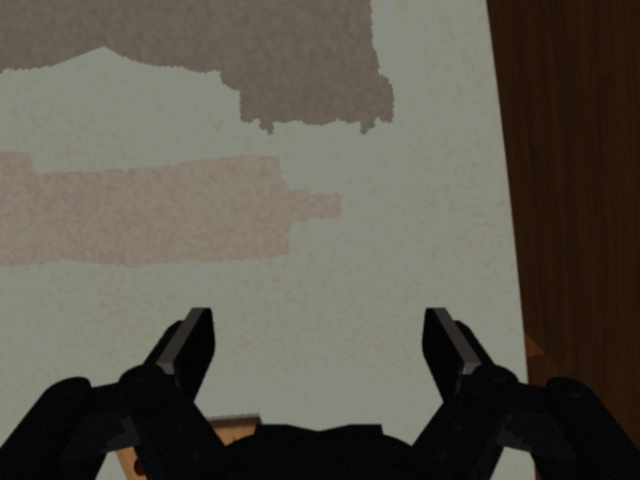

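```bash
cat >> h.py <<'E'
def rot(az,pitch,roll=0):
    "tool z at azimuth az, pitch deg above horizontal; tool x upmost; roll about tool z"
    a,p=np.radians([az,pitch]); z=np.array([np.cos(p)*np.cos(a),np.cos(p)*np.sin(a),np.sin(p)])
    y=np.array([np.sin(-a),np.cos(a),0]); x=np.cross(y,z)
    if x@[0,0,1]<0: y,x=-y,-x
    return np.c_[x,y,z]@R.from_euler('z',roll,degrees=True).as_matrix()
def down(az):
    "tool down, y axis (closing) at azimuth az deg"
    a=np.radians(az); y=np.array([np.cos(a),np.sin(a),0]); z=np.array([0,0,-1.]); return np.c_[np.cross(y,z),y,z]
def go(seq,start=None):
    "seq of (grasp-point pos or None, R): prints each relative to previous"
    o=status.get_obs(); P=np.array(o["eef_pos"]); M=R.from_rotvec(o["tool_rot"]).as_matrix()
    if start: P=start[0]+.011*start[1][:,2]; M=start[1]
    for g,Q in seq:
        T=np.array(g)+.011*Q[:,2]; t=M.T@(T-P)/.04; r=R.from_matrix(M.T@Q).as_rotvec()
        print(f"t {t.round(3).tolist()} r {r.round(3).tolist()} rows>={max(np.linalg.norm(t)*40/41.7,np.degrees(np.linalg.norm(r))/7.16):.1f}")
        P,M=T,Q
def st():
    o=status.get_obs(); M=R.from_rotvec(o["tool_rot"]).as_matrix(); print("t",round(o["time"],2),"q",np.round(o["joint_positions"],2),"G",(o["eef_pos"]-.011*M[:,2]).round(4),"z",M[:,2].round(3),"y",M[:,1].round(3),"F",np.round(o["force"],1),"op",round(o["opening"],4))
E
python3 - <<'E'
from h import *
Q=rot(-45,-20); G=np.array([.5995,.271,.068]); z=Q[:,2]
st(); go([(G-.18*z+[0,0,.12],Q),(G-.12*z,Q),(G,Q)])
E
```

```text
t 0.15 q [-1.35  0.71 -0.03  1.48  0.02  0.95 -0.08] G [0.151  0.5546 0.25  ] z [-0.    -0.001 -1.   ] y [ 0.263  0.965 -0.001] F [ 0.1  0.3 -0.4] op 0.0855
t [-9.236, -1.925, -0.169] r [1.54, 0.409, -2.201] rows>=21.7
t [-2.819, 0.0, 2.526] r [0.0, 0.0, 0.0] rows>=3.6
t [-0.0, 0.0, 3.0] r [0.0, 0.0, 0.0] rows>=2.9
```

```bash
python3 - <<'E'
from h import *
Q=rot(-45,-20); G=np.array([.5995,.271,.068]); z=Q[:,2]
for r in(90,-90):
  q=rot(-45,-20,r); print(r,q.round(2).tolist())
  A=down(135); p=G-.18*z+[0,0,.12]
  go([(p+[0,0,.05],A),(p,q)])
E
```

```text
90 [[-0.71, -0.24, 0.66], [-0.71, 0.24, -0.66], [0.0, -0.94, -0.34]]
t [-9.011, -1.798, -1.238] r [-0.001, -0.0, -1.051] rows>=8.9
t [-0.0, -0.258, 1.069] r [1.222, 0.0, -0.0] rows>=9.8
-90 [[0.71, 0.24, 0.66], [0.71, -0.24, -0.66], [0.0, 0.94, -0.34]]
t [-9.011, -1.798, -1.238] r [-0.001, -0.0, -1.051] rows>=8.9
t [-0.0, -0.258, 1.069] r [-0.0, -1.802, 2.573] rows>=25.1
```

Call:
jog_arm --moves '[{"tx":-9.01,"ty":-1.8,"tz":-1.24,"rz":-1.05},{"tx":-9.01,"ty":-1.8,"tz":-1.24,"rz":-1.05},{"tx":-9.01,"ty":-1.8,"tz":-1.24,"rz":-1.05},{"tx":-9.01,"ty":-1.8,"tz":-1.24,"rz":-1.05},{"tx":-9.01,"ty":-1.8,"tz":-1.24,"rz":-1.05},{"tx":-9.01,"ty":-1.8,"tz":-1.24,"rz":-1.05},{"tx":-9.01,"ty":-1.8,"tz":-1.24,"rz":-1.05},{"tx":-9.01,"ty":-1.8,"tz":-1.24,"rz":-1.05},{"tx":-9.01,"ty":-1.8,"tz":-1.24,"rz":-1.05},{"tx":-9.01,"ty":-1.8,"tz":-1.24,"rz":-1.05}]'

```text
$.moves[0]: bad value
```

Call:
jog_arm --moves '[{"rx":1.22,"ty":-0.26,"tz":1.07},{"rx":1.22,"ty":-0.26,"tz":1.07},{"rx":1.22,"ty":-0.26,"tz":1.07},{"rx":1.22,"ty":-0.26,"tz":1.07},{"rx":1.22,"ty":-0.26,"tz":1.07},{"rx":1.22,"ty":-0.26,"tz":1.07},{"rx":1.22,"ty":-0.26,"tz":1.07},{"rx":1.22,"ty":-0.26,"tz":1.07},{"rx":1.22,"ty":-0.26,"tz":1.07},{"rx":1.22,"ty":-0.26,"tz":1.07}]'

```text
$.moves[0]: bad value
```

```bash
python3 -c "
from h import *
st()
Q=rot(-45,-20); G=np.array([.5995,.271,.068]); z=Q[:,2]
go([(G-.18*z+[0,0,.12],Q)])"
```

```text
t 0.15 q [-1.35  0.71 -0.03  1.48  0.02  0.95 -0.08] G [0.151  0.5546 0.25  ] z [-0.    -0.001 -1.   ] y [ 0.263  0.965 -0.001] F [ 0.1  0.3 -0.4] op 0.0855
t [-9.236, -1.925, -0.169] r [1.54, 0.409, -2.201] rows>=21.7
```

Call:
jog_arm --moves '[{"rx":0,"ry":0,"rz":-1.05,"tx":-9.01,"ty":-1.8,"tz":-1.24,"hand":1},{"rx":0,"ry":0,"rz":-1.05,"tx":-9.01,"ty":-1.8,"tz":-1.24,"hand":1},{"rx":0,"ry":0,"rz":-1.05,"tx":-9.01,"ty":-1.8,"tz":-1.24,"hand":1},{"rx":0,"ry":0,"rz":-1.05,"tx":-9.01,"ty":-1.8,"tz":-1.24,"hand":1},{"rx":0,"ry":0,"rz":-1.05,"tx":-9.01,"ty":-1.8,"tz":-1.24,"hand":1},{"rx":0,"ry":0,"rz":-1.05,"tx":-9.01,"ty":-1.8,"tz":-1.24,"hand":1},{"rx":0,"ry":0,"rz":-1.05,"tx":-9.01,"ty":-1.8,"tz":-1.24,"hand":1},{"rx":0,"ry":0,"rz":-1.05,"tx":-9.01,"ty":-1.8,"tz":-1.24,"hand":1},{"rx":0,"ry":0,"rz":-1.05,"tx":-9.01,"ty":-1.8,"tz":-1.24,"hand":1},{"rx":0,"ry":0,"rz":-1.05,"tx":-9.01,"ty":-1.8,"tz":-1.24,"hand":1}]'

```text
time: 0.98
eef_pos: [0.4865, 0.3854, 0.2887]
tool_rot: [-1.193, 2.905, -0.005]
force: [0.5, -1.6, -0.5]
opening: 0.0857
gripper_force: 0.0
```

Call:
jog_arm --moves '[{"rx":1.22,"ry":0,"rz":0,"tx":0,"ty":-0.26,"tz":1.07,"hand":1},{"rx":1.22,"ry":0,"rz":0,"tx":0,"ty":-0.26,"tz":1.07,"hand":1},{"rx":1.22,"ry":0,"rz":0,"tx":0,"ty":-0.26,"tz":1.07,"hand":1},{"rx":1.22,"ry":0,"rz":0,"tx":0,"ty":-0.26,"tz":1.07,"hand":1},{"rx":1.22,"ry":0,"rz":0,"tx":0,"ty":-0.26,"tz":1.07,"hand":1},{"rx":1.22,"ry":0,"rz":0,"tx":0,"ty":-0.26,"tz":1.07,"hand":1},{"rx":1.22,"ry":0,"rz":0,"tx":0,"ty":-0.26,"tz":1.07,"hand":1},{"rx":1.22,"ry":0,"rz":0,"tx":0,"ty":-0.26,"tz":1.07,"hand":1},{"rx":1.22,"ry":0,"rz":0,"tx":0,"ty":-0.26,"tz":1.07,"hand":1},{"rx":1.22,"ry":0,"rz":0,"tx":0,"ty":-0.26,"tz":1.07,"hand":1}]'

```text
time: 1.82
eef_pos: [0.486, 0.3846, 0.2455]
tool_rot: [-0.867, 2.088, -1.47]
force: [-0.2, 0.9, -1.0]
opening: 0.0857
gripper_force: 0.0
```

```bash
python3 -c "
from h import *
st()
Q=rot(-45,-20); G=np.array([.5995,.271,.068]); z=Q[:,2]
go([(G-.18*z+[0,0,.12],Q)])"
```

```text
t 1.82 q [-1.26  1.08  0.21  1.35  0.94  1.42  0.74] G [0.4787 0.3919 0.2492] z [ 0.667 -0.664 -0.338] y [-0.239  0.238 -0.941] F [-0.2  0.9 -1. ] op 0.0857
t [0.003, -0.023, 0.039] r [-0.005, -0.003, -1.57] rows>=12.6
```

Call:
jog_arm --moves '[{"rx":0,"ry":0,"rz":-0.8,"tx":0,"ty":0,"tz":0,"hand":1},{"rx":0,"ry":0,"rz":-0.8,"tx":0,"ty":0,"tz":0,"hand":1},{"rx":0,"ry":0,"rz":-0.8,"tx":0,"ty":0,"tz":0,"hand":1},{"rx":0,"ry":0,"rz":-0.8,"tx":0,"ty":0,"tz":0,"hand":1},{"rx":0,"ry":0,"rz":-0.8,"tx":0,"ty":0,"tz":0,"hand":1},{"rx":0,"ry":0,"rz":-0.8,"tx":0,"ty":0,"tz":0,"hand":1},{"rx":0,"ry":0,"rz":-0.8,"tx":0,"ty":0,"tz":0,"hand":1},{"rx":0,"ry":0,"rz":-0.8,"tx":0,"ty":0,"tz":0,"hand":1}]'

```text
time: 2.48
eef_pos: [0.4872, 0.3832, 0.2458]
tool_rot: [1.829, -1.8, 1.793]
force: [-2.0, 0.1, 0.2]
opening: 0.0851
gripper_force: 0.0
```

Call:
jog_arm --moves '[{"rx":0,"ry":0,"rz":-0.77,"tx":0,"ty":0,"tz":0,"hand":1},{"rx":0,"ry":0,"rz":-0.77,"tx":0,"ty":0,"tz":0,"hand":1},{"rx":0,"ry":0,"rz":-0.77,"tx":0,"ty":0,"tz":0,"hand":1},{"rx":0,"ry":0,"rz":-0.77,"tx":0,"ty":0,"tz":0,"hand":1},{"rx":0,"ry":0,"rz":-0.77,"tx":0,"ty":0,"tz":0,"hand":1},{"rx":0,"ry":0,"rz":-0.77,"tx":0,"ty":0,"tz":0,"hand":1},{"rx":0,"ry":0,"rz":-0.77,"tx":0,"ty":0,"tz":0,"hand":1},{"rx":0,"ry":0,"rz":-0.77,"tx":0,"ty":0,"tz":0,"hand":1}]'

```text
time: 3.15
eef_pos: [0.4872, 0.3832, 0.2459]
tool_rot: [2.094, -0.874, 1.466]
force: [-0.4, -0.8, -0.5]
opening: 0.0857
gripper_force: 0.0
```

```bash
python3 -c "
from h import *
st()
Q=rot(-45,-20); G=np.array([.5995,.271,.068]); z=Q[:,2]
go([(G-.12*z,Q),(G,Q)])
snap('wrist','w1'); c=cam('wrist'); print(proj(c,[.5995,.271,.09]),proj(c,[.5995,.271,.018]))
"
```

```text
t 3.15 q [-1.14  1.06 -0.05  1.34  1.09  1.58  2.22] G [0.4799 0.3905 0.2497] z [ 0.663 -0.665 -0.344] y [-0.709 -0.705 -0.004] F [-0.4 -0.8 -0.5] op 0.0857
t [-2.817, 0.008, 2.531] r [0.001, 0.002, -0.005] rows>=3.6
t [-0.0, 0.0, 3.0] r [0.0, 0.0, 0.0] rows>=2.9
[318.56557854 293.32861675] [318.88452559 336.18273727]
```

View pics/w1.png

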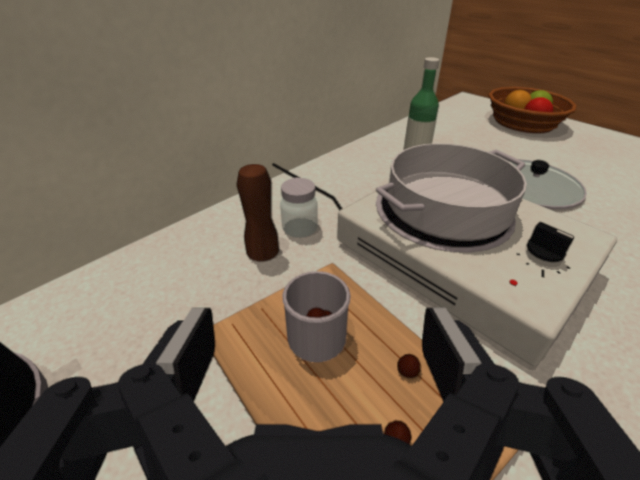

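Call:
jog_arm --moves '[{"rx":0,"ry":0,"rz":0,"tx":-2.82,"ty":0,"tz":2.53,"hand":1},{"rx":0,"ry":0,"rz":0,"tx":-2.82,"ty":0,"tz":2.53,"hand":1},{"rx":0,"ry":0,"rz":0,"tx":-2.82,"ty":0,"tz":2.53,"hand":1},{"rx":0,"ry":0,"rz":0,"tx":-2.82,"ty":0,"tz":2.53,"hand":1},{"rx":0,"ry":0,"rz":0,"tx":-2.82,"ty":0,"tz":2.53,"hand":1},{"rx":0,"ry":0,"rz":0,"tx":-2.82,"ty":0,"tz":2.53,"hand":1},{"rx":0,"ry":0,"rz":0,"tx":-2.82,"ty":0,"tz":2.53,"hand":1}]'

```text
time: 3.78
eef_pos: [0.5268, 0.3445, 0.1069]
tool_rot: [2.095, -0.873, 1.466]
force: [-0.1, -0.1, 1.0]
opening: 0.0855
gripper_force: 0.0
```

```bash
python3 -c "
from h import *
st()
Q=rot(-45,-20); G=np.array([.5995,.271,.068]); z=Q[:,2]
go([(G,Q)])
c=cam('wrist'); snap('wrist','w2'); snap('scene','s2');print(proj(c,[.5995,.271,.09]))
"
```

```text
t 3.78 q [-1.07  1.27 -0.03  1.38  1.17  1.41  2.03] G [0.5195 0.3518 0.1107] z [ 0.664 -0.664 -0.344] y [-0.708 -0.706 -0.004] F [-0.1 -0.1  1. ] op 0.0855
t [-0.024, 0.015, 3.037] r [-0.0, 0.002, -0.005] rows>=2.9
[319.07372549 212.25000419]
```

View pics/w2.png

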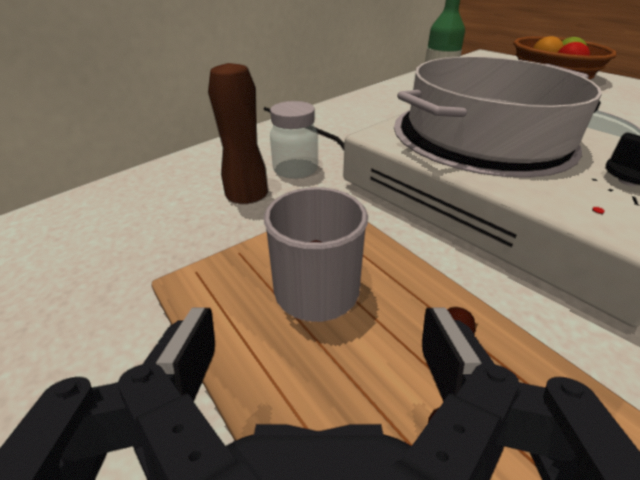

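Call:
jog_arm --moves '[{"rx":0,"ry":0,"rz":0,"tx":0,"ty":0,"tz":1.5,"hand":1},{"rx":0,"ry":0,"rz":0,"tx":-0.02,"ty":0,"tz":2.3,"hand":1},{"rx":0,"ry":0,"rz":0,"tx":-0.02,"ty":0.01,"tz":3.03,"hand":1},{"rx":0,"ry":0,"rz":0,"tx":-0.02,"ty":0.01,"tz":3.03,"hand":1},{"rx":0,"ry":0,"rz":0,"tx":-0.02,"ty":0.01,"tz":3.03,"hand":0},{"rx":0,"ry":0,"rz":0,"tx":-0.02,"ty":0.01,"tz":3.03,"hand":0},{"rx":0,"ry":0,"rz":0,"tx":-0.02,"ty":0.01,"tz":3.03,"hand":0},{"rx":0,"ry":0,"rz":0,"tx":-0.02,"ty":0.01,"tz":3.03,"hand":0},{"rx":0,"ry":0,"rz":0,"tx":-0.02,"ty":0.01,"tz":3.03,"hand":0},{"rx":0,"ry":0,"rz":0,"tx":-0.02,"ty":0.01,"tz":3.03,"hand":0}]'

```text
time: 4.72
eef_pos: [0.6068, 0.2641, 0.0643]
tool_rot: [2.094, -0.87, 1.467]
force: [-1.2, 1.2, 7.8]
opening: 0.0658
gripper_force: 67.3
```

```bash
python3 - <<'E'
from h import *
st()
o=status.get_obs(); Q=R.from_rotvec(o["tool_rot"]).as_matrix(); G=o["eef_pos"]-.011*Q[:,2]
# pour point: mouth centre is above pan centre
pan=np.array([.600,.004])
up=G+[0,0,.19]
H=rot(-45,-5)   # flatten while moving
for roll in(130,):
    Qp=H@R.from_euler('z',roll,degrees=True).as_matrix()
    ax=R.from_matrix(Q).inv().apply([0,0,1]); m=Qp@ax; print("beaker axis",m.round(2))
    # grasp point at .05 up the beaker axis; mouth .022 further
    Pm=np.r_[pan,.175]; Gp=Pm-.022*m; print("Gpour",Gp.round(3))
    pre=H@np.eye(3); Gpre=Gp+np.array([0,0,.05])
    go([(up,Q),(Gpre,H),(Gp,Qp)])
E
```

```text
t 4.72 q [-0.92  1.33  0.03  1.42  1.31  1.27  1.97] G [0.5995 0.2714 0.0681] z [ 0.665 -0.664 -0.343] y [-0.707 -0.707 -0.003] F [-1.2  1.2  7.8] op 0.0658
beaker axis [-0.79 -0.23 -0.57]
Gpour [0.617 0.009 0.188]
t [4.462, -0.013, -1.628] r [0.0, 0.0, 0.0] rows>=4.6
t [1.298, 4.32, 4.817] r [-0.0, 0.263, -0.003] rows>=6.3
t [-1.245, 0.0, 0.109] r [-0.0, 0.0, 2.269] rows>=18.2
```

```bash
python3 - <<'E'
from h import *
o=status.get_obs(); Q=R.from_rotvec(o["tool_rot"]).as_matrix(); G=o["eef_pos"]-.011*Q[:,2]
pan=np.array([.600,.004]); up=G+[0,0,.19]; H=rot(-45,-8)
ax=Q.T@[0,0,1]
Qp=H@R.from_euler('z',135,degrees=True).as_matrix(); m=Qp@ax; print(m.round(2))
Gp=np.r_[pan,.19]-.022*m; print(Gp.round(3))
go([(up,Q),(Gp+[0,0,.045],H),(Gp,Qp)])
E
```

```text
[-0.78 -0.17 -0.61]
[0.617 0.008 0.203]
t [4.462, -0.013, -1.628] r [0.0, 0.0, 0.0] rows>=4.6
t [1.546, 4.35, 4.747] r [-0.0, 0.21, -0.003] rows>=6.4
t [-1.114, 0.0, 0.157] r [0.0, 0.0, 2.356] rows>=18.9
```

Call:
jog_arm --moves '[{"rx":0,"ry":0,"rz":0,"tx":1,"ty":0,"tz":-0.36,"hand":0},{"rx":0,"ry":0,"rz":0,"tx":2,"ty":0,"tz":-0.73,"hand":0},{"rx":0,"ry":0,"rz":0,"tx":3,"ty":0,"tz":-1.09,"hand":0},{"rx":0,"ry":0,"rz":0,"tx":4,"ty":0,"tz":-1.46,"hand":0},{"rx":0,"ry":0,"rz":0,"tx":4.46,"ty":0,"tz":-1.63,"hand":0},{"rx":0,"ry":0,"rz":0,"tx":4.46,"ty":0,"tz":-1.63,"hand":0}]'

```text
time: 5.22
eef_pos: [0.607, 0.2641, 0.2583]
tool_rot: [2.097, -0.876, 1.47]
force: [1.3, 1.3, -3.0]
opening: 0.0657
gripper_force: 67.6
```

Call:
jog_arm --moves '[{"rx":0,"ry":0.1,"rz":0,"tx":0.3,"ty":0.7,"tz":0.8,"hand":0},{"rx":0,"ry":0.21,"rz":0,"tx":0.6,"ty":1.4,"tz":1.6,"hand":0},{"rx":0,"ry":0.21,"rz":0,"tx":0.9,"ty":2.1,"tz":2.4,"hand":0},{"rx":0,"ry":0.21,"rz":0,"tx":1.2,"ty":2.8,"tz":3.2,"hand":0},{"rx":0,"ry":0.21,"rz":0,"tx":1.4,"ty":3.5,"tz":4.0,"hand":0},{"rx":0,"ry":0.21,"rz":0,"tx":1.55,"ty":4.1,"tz":4.5,"hand":0},{"rx":0,"ry":0.21,"rz":0,"tx":1.55,"ty":4.35,"tz":4.75,"hand":0},{"rx":0,"ry":0.21,"rz":0,"tx":1.55,"ty":4.35,"tz":4.75,"hand":0}]'

```text
time: 5.88
eef_pos: [0.6238, -0.0051, 0.2451]
tool_rot: [1.896, -0.79, 1.644]
force: [0.7, 1.0, -2.9]
opening: 0.0655
gripper_force: 67.7
```

```bash
python3 - <<'E'
from h import *
st(); snap('scene','s3'); c,im=snap('side','d3'); cv2.imwrite('pics/a.png',im)
H=rot(-45,-8)
Qp=H@R.from_euler('z',135,degrees=True).as_matrix()
go([([.617,.008,.203],Qp)])
E
```

```text
t 5.88 q [-0.66  1.06  0.23  2.06  1.81  1.23  1.55] G [0.6161 0.0027 0.2467] z [ 0.696 -0.704 -0.141] y [-0.711 -0.703  0.001] F [ 0.7  1.  -2.9] op 0.0655
t [-1.081, -0.023, 0.134] r [0.003, 0.0, 2.355] rows>=18.8
```

View pics/s3.png

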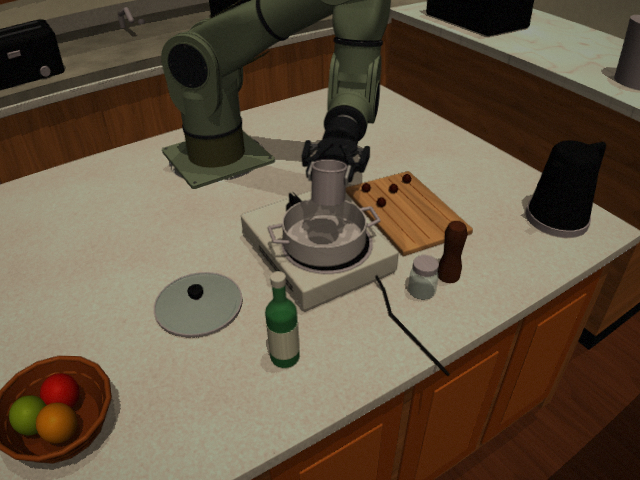

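Call:
jog_arm --moves '[{"rx":0,"ry":0,"rz":0.12,"tx":-0.5,"ty":0,"tz":0.07,"hand":0},{"rx":0,"ry":0,"rz":0.24,"tx":-1.08,"ty":-0.02,"tz":0.13,"hand":0},{"rx":0,"ry":0,"rz":0.36,"tx":-1.08,"ty":-0.02,"tz":0.13,"hand":0},{"rx":0,"ry":0,"rz":0.48,"tx":-1.08,"ty":-0.02,"tz":0.13,"hand":0},{"rx":0,"ry":0,"rz":0.6,"tx":-1.08,"ty":-0.02,"tz":0.13,"hand":0},{"rx":0,"ry":0,"rz":0.72,"tx":-1.08,"ty":-0.02,"tz":0.13,"hand":0},{"rx":0,"ry":0,"rz":0.84,"tx":-1.08,"ty":-0.02,"tz":0.13,"hand":0},{"rx":0,"ry":0,"rz":0.96,"tx":-1.08,"ty":-0.02,"tz":0.13,"hand":0},{"rx":0,"ry":0,"rz":1.08,"tx":-1.08,"ty":-0.02,"tz":0.13,"hand":0},{"rx":0,"ry":0,"rz":1.2,"tx":-1.08,"ty":-0.02,"tz":0.13,"hand":0}]'

```text
time: 6.82
eef_pos: [0.6247, 0.0016, 0.2019]
tool_rot: [-1.188, 1.834, -1.853]
force: [0.1, 0.4, -3.1]
opening: 0.0657
gripper_force: 67.9
```

Call:
jog_arm --moves '[{"rx":0,"ry":0,"rz":0.12,"tx":0,"ty":0,"tz":0,"hand":0},{"rx":0,"ry":0,"rz":0.24,"tx":0,"ty":0,"tz":0,"hand":0},{"rx":0,"ry":0,"rz":0.36,"tx":0,"ty":0,"tz":0,"hand":0},{"rx":0,"ry":0,"rz":0.48,"tx":0,"ty":0,"tz":0,"hand":0},{"rx":0,"ry":0,"rz":0.6,"tx":0,"ty":0,"tz":0,"hand":0},{"rx":0,"ry":0,"rz":0.72,"tx":0,"ty":0,"tz":0,"hand":0},{"rx":0,"ry":0,"rz":0.84,"tx":0,"ty":0,"tz":0,"hand":0},{"rx":0,"ry":0,"rz":0.96,"tx":0,"ty":0,"tz":0,"hand":0},{"rx":0,"ry":0,"rz":1.08,"tx":0,"ty":0,"tz":0,"hand":0},{"rx":0,"ry":0,"rz":1.15,"tx":0,"ty":0,"tz":0,"hand":0}]'

```text
time: 7.65
eef_pos: [0.6247, 0.0015, 0.202]
tool_rot: [0.002, 1.856, -1.137]
force: [-0.0, 0.3, -2.1]
opening: 0.0659
gripper_force: 67.8
```

Call:
jog_arm --moves '[{"rx":0,"ry":0,"rz":0.1,"tx":0,"ty":0,"tz":0,"hand":0},{"rx":0,"ry":0,"rz":0.1,"tx":0,"ty":0,"tz":0,"hand":0},{"rx":0,"ry":0,"rz":0.1,"tx":0,"ty":0,"tz":0,"hand":0},{"rx":0,"ry":0,"rz":0.1,"tx":0,"ty":0,"tz":0,"hand":0},{"rx":0,"ry":0,"rz":0.1,"tx":0,"ty":0,"tz":0,"hand":0},{"rx":0,"ry":0,"rz":0.1,"tx":0,"ty":0,"tz":0,"hand":0}]'

```text
time: 8.15
eef_pos: [0.6246, -0.0001, 0.2022]
tool_rot: [0.086, 1.837, -1.076]
force: [0.7, 0.2, -2.2]
opening: 0.0657
gripper_force: 67.8
```

```bash
python3 - <<'E'
from h import *
st(); c,a=snap('scene'); c,b=snap('side')
cv2.imwrite('pics/p4.png',np.hstack([cv2.resize(a[130:280,240:420],None,fx=2.2,fy=2.2),cv2.resize(b[150:300,200:380],None,fx=2.2,fy=2.2)]))
E
```

```text
t 8.15 q [-0.48  1.13 -0.11  2.04  1.83  1.53 -0.87] G [0.6169 0.0077 0.2037] z [ 0.699 -0.701 -0.14 ] y [ 0.481  0.607 -0.632] F [ 0.7  0.2 -2.2] op 0.0657
```

View pics/p4.png

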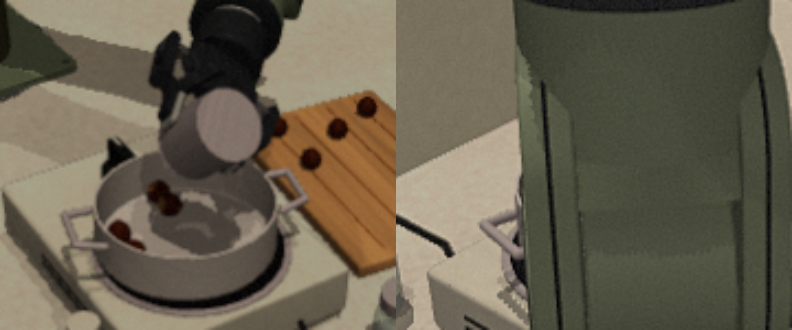

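Call:
jog_arm --moves '[{"rx":0,"ry":0,"rz":-1.2,"tx":0,"ty":0,"tz":0,"hand":0},{"rx":0,"ry":0,"rz":-1.2,"tx":0,"ty":0,"tz":0,"hand":0},{"rx":0,"ry":0,"rz":-1.2,"tx":0,"ty":0,"tz":0,"hand":0},{"rx":0,"ry":0,"rz":-1.2,"tx":0,"ty":0,"tz":0,"hand":0},{"rx":0,"ry":0,"rz":-1.2,"tx":0,"ty":0,"tz":0,"hand":0},{"rx":0,"ry":0,"rz":-1.2,"tx":0,"ty":0,"tz":0,"hand":0},{"rx":0,"ry":0,"rz":-1.2,"tx":0,"ty":0,"tz":0,"hand":0},{"rx":0,"ry":0,"rz":-1.2,"tx":0,"ty":0,"tz":0,"hand":0},{"rx":0,"ry":0,"rz":-1.2,"tx":0,"ty":0,"tz":0,"hand":0},{"rx":0,"ry":0,"rz":-1.2,"tx":0,"ty":0,"tz":0,"hand":0}]'

```text
time: 9.08
eef_pos: [0.6246, -0.0002, 0.2022]
tool_rot: [-1.146, 1.844, -1.836]
force: [-0.1, -0.1, -2.0]
opening: 0.0656
gripper_force: 67.9
```

Call:
jog_arm --moves '[{"rx":0,"ry":0,"rz":-1.2,"tx":0,"ty":0,"tz":0,"hand":0},{"rx":0,"ry":0,"rz":-1.2,"tx":0,"ty":0,"tz":0,"hand":0},{"rx":0,"ry":0,"rz":-1.2,"tx":0,"ty":0,"tz":0,"hand":0},{"rx":0,"ry":0,"rz":-1.2,"tx":0,"ty":0,"tz":0,"hand":0},{"rx":0,"ry":0,"rz":-1.2,"tx":0,"ty":0,"tz":0,"hand":0},{"rx":0,"ry":0,"rz":-1.2,"tx":0,"ty":0,"tz":0,"hand":0},{"rx":0,"ry":0,"rz":-1.2,"tx":0,"ty":0,"tz":0,"hand":0},{"rx":0,"ry":0,"rz":-1.2,"tx":0,"ty":0,"tz":0,"hand":0},{"rx":0,"ry":0,"rz":-1.2,"tx":0,"ty":0,"tz":0,"hand":0},{"rx":0,"ry":0,"rz":-1.2,"tx":0,"ty":0,"tz":0,"hand":0}]'

```text
time: 9.92
eef_pos: [0.6246, -0.0002, 0.2022]
tool_rot: [1.893, -0.834, 1.673]
force: [0.2, -0.7, -1.7]
opening: 0.0655
gripper_force: 67.7
```

```bash
python3 - <<'E'
from h import *
st(); Q=rot(-45,-20); G=np.array([.5995,.2714,.069])
go([([.6,.13,.24],Q),(G+[0,0,.1],Q),(G,Q)])
E
```

```text
t 9.92 q [-0.65  1.15  0.21  2.04  1.81  1.25  1.44] G [0.6169 0.0075 0.2037] z [ 0.699 -0.701 -0.14 ] y [-0.712 -0.701 -0.042] F [ 0.2 -0.7 -1.7] op 0.0655
t [0.414, -1.883, -2.576] r [-0.003, -0.208, -0.043] rows>=3.1
t [-2.526, -2.491, -1.75] r [0.0, 0.0, 0.0] rows>=3.8
t [-2.349, 0.0, 0.855] r [0.0, 0.0, 0.0] rows>=2.4
```

Call:
jog_arm --moves '[{"rx":0,"ry":-0.1,"rz":-0.02,"tx":0.4,"ty":-0.6,"tz":-0.9,"hand":0},{"rx":0,"ry":-0.208,"rz":-0.043,"tx":0.41,"ty":-1.2,"tz":-1.7,"hand":0},{"rx":0,"ry":-0.208,"rz":-0.043,"tx":0.41,"ty":-1.88,"tz":-2.58,"hand":0},{"rx":0,"ry":-0.208,"rz":-0.043,"tx":0.41,"ty":-1.88,"tz":-2.58,"hand":0},{"rx":0,"ry":-0.208,"rz":-0.043,"tx":0.41,"ty":-1.88,"tz":-2.58,"hand":0}]'

```text
time: 10.33
eef_pos: [0.6069, 0.1264, 0.237]
tool_rot: [2.101, -0.872, 1.476]
force: [-0.2, 0.2, -2.3]
opening: 0.0658
gripper_force: 67.9
```

Call:
jog_arm --moves '[{"rx":0,"ry":0,"rz":0,"tx":-0.8,"ty":-0.8,"tz":-0.55,"hand":0},{"rx":0,"ry":0,"rz":0,"tx":-1.4,"ty":-1.4,"tz":-1.0,"hand":0},{"rx":0,"ry":0,"rz":0,"tx":-2,"ty":-2,"tz":-1.4,"hand":0},{"rx":0,"ry":0,"rz":0,"tx":-2.526,"ty":-2.49,"tz":-1.75,"hand":0},{"rx":0,"ry":0,"rz":0,"tx":-2.526,"ty":-2.49,"tz":-1.75,"hand":0},{"rx":0,"ry":0,"rz":0,"tx":-2.526,"ty":-2.49,"tz":-1.75,"hand":0}]'

```text
time: 10.83
eef_pos: [0.6063, 0.2645, 0.1651]
tool_rot: [2.096, -0.87, 1.473]
force: [0.1, -1.9, -0.8]
opening: 0.0657
gripper_force: 68.1
```

```bash
python3 - <<'E'
from h import *
st(); Q=rot(-45,-20); G=np.array([.5995,.2714,.069])
go([(G,Q)])
E
```

```text
t 10.83 q [-0.93  1.16  0.06  1.49  1.27  1.27  2.08] G [0.599  0.2718 0.1688] z [ 0.668 -0.661 -0.341] y [-0.705 -0.709 -0.006] F [ 0.1 -1.9 -0.8] op 0.0657
t [-2.34, 0.015, 0.866] r [-0.005, -0.001, -0.005] rows>=2.4
```

Call:
jog_arm --moves '[{"rx":0,"ry":0,"rz":-0.005,"tx":-0.8,"ty":0,"tz":0.3,"hand":0},{"rx":0,"ry":0,"rz":-0.005,"tx":-1.6,"ty":0.01,"tz":0.6,"hand":0},{"rx":0,"ry":0,"rz":-0.005,"tx":-2.1,"ty":0.01,"tz":0.78,"hand":0},{"rx":0,"ry":0,"rz":-0.005,"tx":-2.35,"ty":0.01,"tz":0.87,"hand":0},{"rx":0,"ry":0,"rz":-0.005,"tx":-2.35,"ty":0.01,"tz":0.87,"hand":0},{"rx":0,"ry":0,"rz":-0.005,"tx":-2.35,"ty":0.01,"tz":0.87,"hand":0},{"rx":0,"ry":0,"rz":-0.005,"tx":-2.35,"ty":0.01,"tz":0.87,"hand":1},{"rx":0,"ry":0,"rz":-0.005,"tx":-2.35,"ty":0.01,"tz":0.87,"hand":1},{"rx":0,"ry":0,"rz":-0.005,"tx":-2.35,"ty":0.01,"tz":0.87,"hand":1},{"rx":0,"ry":0,"rz":-0.005,"tx":-2.35,"ty":0.01,"tz":0.87,"hand":1}]'

```text
time: 11.67
eef_pos: [0.6076, 0.2642, 0.067]
tool_rot: [2.096, -0.868, 1.472]
force: [-0.5, 0.1, -0.7]
opening: 0.0853
gripper_force: 0.0
```

Call:
jog_arm --moves '[{"rx":0,"ry":0,"rz":0,"tx":0,"ty":0,"tz":-0.6,"hand":1},{"rx":0,"ry":0,"rz":0,"tx":0,"ty":0,"tz":-1.4,"hand":1},{"rx":0,"ry":0,"rz":0,"tx":0,"ty":0,"tz":-2.2,"hand":1},{"rx":0,"ry":0,"rz":0,"tx":0.4,"ty":0,"tz":-3,"hand":1},{"rx":0,"ry":0,"rz":0,"tx":1.2,"ty":0,"tz":-3.3,"hand":1},{"rx":0,"ry":0,"rz":0,"tx":2,"ty":0,"tz":-3.6,"hand":1},{"rx":0,"ry":0,"rz":0,"tx":2.8,"ty":0,"tz":-3.9,"hand":1},{"rx":0,"ry":0,"rz":0,"tx":3.4,"ty":0,"tz":-4.1,"hand":1}]'

```text
time: 12.33
eef_pos: [0.5305, 0.3396, 0.2533]
tool_rot: [2.097, -0.869, 1.473]
force: [0.7, 0.6, 0.0]
opening: 0.0855
gripper_force: 0.0
```

```bash
python3 - <<'E'
from h import *
st(); snap('wrist','w5')
# next: tool down over board centre, closing axis 
A=down(135)
go([([.46,.30,.27],A)])
E
```

```text
t 12.33 q [-1.08  1.03  0.01  1.43  1.13  1.46  2.22] G [0.5231 0.3469 0.257 ] z [ 0.668 -0.661 -0.342] y [-0.704 -0.71  -0.006] F [0.7 0.6 0. ] op 0.0855
t [-0.133, 1.96, -0.551] r [-0.957, -0.939, 1.351] rows>=15.2
```

View pics/w5.png

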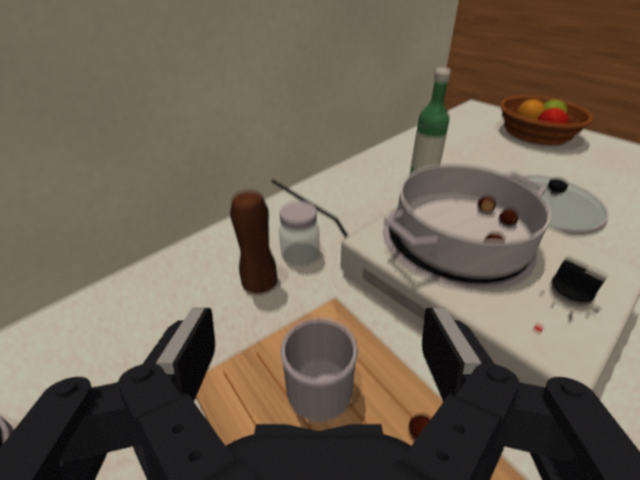

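```bash
python3 - <<'E'
from h import *
for a in(33,60,90): go([([.46,.28,.28],down(a))])
E
```

```text
t [0.226, 2.312, -0.306] r [1.701, -0.195, -2.431] rows>=23.8
t [0.226, 2.312, -0.306] r [-1.675, -0.205, 2.388] rows>=23.4
t [0.226, 2.312, -0.306] r [-1.402, -0.566, 1.992] rows>=20.0
```

Call:
jog_arm --moves '[{"rx":-0.57,"ry":-0.56,"rz":0.81,"tx":-0.1,"ty":1.96,"tz":-0.55,"hand":1},{"rx":-0.57,"ry":-0.56,"rz":0.81,"tx":-0.1,"ty":1.96,"tz":-0.55,"hand":1},{"rx":-0.57,"ry":-0.56,"rz":0.81,"tx":-0.1,"ty":1.96,"tz":-0.55,"hand":1},{"rx":-0.57,"ry":-0.56,"rz":0.81,"tx":-0.1,"ty":1.96,"tz":-0.55,"hand":1},{"rx":-0.57,"ry":-0.56,"rz":0.81,"tx":-0.1,"ty":1.96,"tz":-0.55,"hand":1},{"rx":-0.57,"ry":-0.56,"rz":0.81,"tx":-0.1,"ty":1.96,"tz":-0.55,"hand":1},{"rx":-0.57,"ry":-0.56,"rz":0.81,"tx":-0.1,"ty":1.96,"tz":-0.55,"hand":1},{"rx":-0.57,"ry":-0.56,"rz":0.81,"tx":-0.1,"ty":1.96,"tz":-0.55,"hand":1},{"rx":-0.57,"ry":-0.56,"rz":0.81,"tx":-0.1,"ty":1.96,"tz":-0.55,"hand":1},{"rx":-0.57,"ry":-0.56,"rz":0.81,"tx":-0.1,"ty":1.96,"tz":-0.55,"hand":1}]'

```text
time: 13.22
eef_pos: [0.4614, 0.2976, 0.2552]
tool_rot: [1.764, -2.244, 0.722]
force: [0.9, -2.1, 2.3]
opening: 0.0853
gripper_force: 0.0
```

Call:
jog_arm --moves '[{"rx":-0.387,"ry":-0.379,"rz":0.54,"tx":0,"ty":0,"tz":0,"hand":1},{"rx":-0.387,"ry":-0.379,"rz":0.54,"tx":0,"ty":0,"tz":0,"hand":1},{"rx":-0.387,"ry":-0.379,"rz":0.54,"tx":0,"ty":0,"tz":0,"hand":1},{"rx":-0.387,"ry":-0.379,"rz":0.54,"tx":0,"ty":0,"tz":0,"hand":1},{"rx":-0.387,"ry":-0.379,"rz":0.54,"tx":0,"ty":0,"tz":0,"hand":1},{"rx":-0.387,"ry":-0.379,"rz":0.54,"tx":0,"ty":0,"tz":0,"hand":1},{"rx":-0.387,"ry":-0.379,"rz":0.54,"tx":0,"ty":0,"tz":0,"hand":1},{"rx":-0.387,"ry":-0.379,"rz":0.54,"tx":0,"ty":0,"tz":0,"hand":1}]'

```text
time: 13.88
eef_pos: [0.4595, 0.2984, 0.2536]
tool_rot: [1.207, -2.894, 0.006]
force: [-0.5, 0.1, 0.2]
opening: 0.0852
gripper_force: 0.0
```

```bash
python3 - <<'E'
from h import *
st(); c,im=snap('wrist','w6'); snap('scene','s6')
for P in([.427,.243,.029],[.501,.236,.029],[.4686,.3015,.029],[.455,.358,.029],[.6,.271,.09],[.6,0,.127]): print(proj(c,P).round())
E
```

```text
t 13.88 q [-0.55  0.65 -0.16  1.55  0.12  0.95  1.61] G [0.4596 0.2985 0.2646] z [-0.004 -0.006 -1.   ] y [-0.71   0.704 -0.001] F [-0.5  0.1  0.2] op 0.0852
[302. 138.]
[245. 187.]
[314. 210.]
[362. 239.]
[189. 302.]
[-119.   78.]
```

View pics/w6.png

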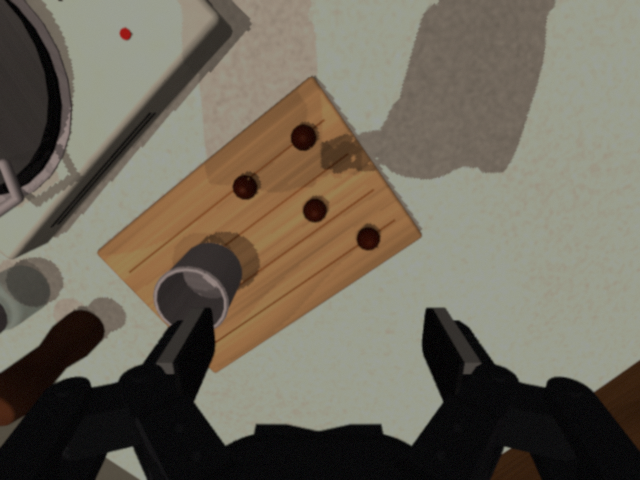

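```bash
cat >> h.py <<'E'
def nuts(n="wrist",z=.029,box=(.36,.70,.16,.42),pr=True):
    c,im=snap(n); b,g,r=[im[:,:,i].astype(int) for i in range(3)]
    m=((r<95)&(r>1.35*g)&(g<45)).astype(np.uint8)
    k,l,s,ce=cv2.connectedComponentsWithStats(cv2.morphologyEx(m,cv2.MORPH_OPEN,np.ones((3,3),np.uint8)))
    out=[]
    for i in range(1,k):
        P=onz(c,*ce[i],z)
        if s[i,4]>25 and box[0]<P[0]<box[1] and box[2]<P[1]<box[3]: out.append(P); pr and print(n,P[:2].round(4),s[i,4],ce[i].round(0))
    return out
E
python3 - <<'E'
from h import *
nuts();nuts("scene");nuts("side")
E
```

```text
wrist [0.4256 0.2432] 521 [302. 136.]
wrist [0.5006 0.2357] 468 [243. 185.]
wrist [0.4683 0.3012] 425 [313. 209.]
wrist [0.4504 0.3612] 416 [366. 238.]
scene [0.4507 0.3606] 69 [406. 178.]
scene [0.4258 0.2539] 114 [369. 186.]
scene [0.4696 0.2996] 67 [393. 188.]
scene [0.5014 0.2338] 79 [381. 202.]
side [0.5006 0.2376] 269 [254. 390.]
side [0.4251 0.2441] 314 [294. 423.]
side [0.4674 0.3022] 337 [235. 438.]
side [0.4573 0.3559] 87 [205. 477.]
```

```bash
cat >> h.py <<'E'
def nutseq(n,d,A=down(135),z=.041):
    go([((*n,.10),A),((*n,z),A),((*n,.20),A),((*d,.20),A),((*d,.135),A),((*d,.21),A)])
E
python3 - <<'E'
from h import *
c,im=snap('scene')
for u,v in((310,215),(317,222),(297,235),(300,242)): print(onz(c,u,v,.087).round(3))
nutseq((.4255,.2435),(.63,.02))
E
```

```text
[0.518 0.014 0.087]
[0.55  0.013 0.087]
[ 0.565 -0.049  0.087]
[ 0.59  -0.056  0.087]
t [1.573, -0.394, 4.116] r [-0.0, -0.006, 0.006] rows>=4.2
t [0.0, 0.0, 1.475] r [0.0, 0.0, 0.0] rows>=1.4
t [0.0, 0.0, -3.975] r [0.0, 0.0, 0.0] rows>=3.8
t [0.336, -7.566, 0.0] r [0.0, 0.0, 0.0] rows>=7.3
t [0.0, 0.0, 1.625] r [0.0, 0.0, 0.0] rows>=1.6
t [0.0, 0.0, -1.875] r [0.0, 0.0, 0.0] rows>=1.8
```

Call:
jog_arm --moves '[{"rx":0,"ry":-0.006,"rz":0.006,"tx":1.57,"ty":-0.39,"tz":2,"hand":0.55},{"rx":0,"ry":-0.006,"rz":0.006,"tx":1.57,"ty":-0.39,"tz":2,"hand":0.55},{"rx":0,"ry":-0.006,"rz":0.006,"tx":1.57,"ty":-0.39,"tz":3,"hand":0.55},{"rx":0,"ry":-0.006,"rz":0.006,"tx":1.57,"ty":-0.39,"tz":4.12,"hand":0.55},{"rx":0,"ry":-0.006,"rz":0.006,"tx":1.57,"ty":-0.39,"tz":4.12,"hand":0.55},{"rx":0,"ry":-0.006,"rz":0.006,"tx":1.57,"ty":-0.39,"tz":4.12,"hand":0.55}]'

```text
time: 14.68
eef_pos: [0.4243, 0.2427, 0.0858]
tool_rot: [1.199, -2.899, 0.001]
force: [0.4, -0.0, -0.1]
opening: 0.0468
gripper_force: 0.0
```

Call:
jog_arm --moves '[{"rx":0,"ry":0,"rz":0,"tx":0,"ty":0,"tz":0.6,"hand":0.55},{"rx":0,"ry":0,"rz":0,"tx":0,"ty":0,"tz":1.1,"hand":0.55},{"rx":0,"ry":0,"rz":0,"tx":0,"ty":0,"tz":1.45,"hand":0.55},{"rx":0,"ry":0,"rz":0,"tx":0,"ty":0,"tz":1.45,"hand":0.55},{"rx":0,"ry":0,"rz":0,"tx":0,"ty":0,"tz":1.45,"hand":0},{"rx":0,"ry":0,"rz":0,"tx":0,"ty":0,"tz":1.45,"hand":0},{"rx":0,"ry":0,"rz":0,"tx":0,"ty":0,"tz":1.45,"hand":0},{"rx":0,"ry":0,"rz":0,"tx":0,"ty":0,"tz":1.45,"hand":0},{"rx":0,"ry":0,"rz":0,"tx":0,"ty":0,"tz":1.45,"hand":0},{"rx":0,"ry":0,"rz":0,"tx":0,"ty":0,"tz":1.45,"hand":0}]'

```text
time: 15.52
eef_pos: [0.4265, 0.2438, 0.0328]
tool_rot: [-1.197, 2.901, 0.002]
force: [-1.7, 0.1, 9.0]
opening: 0.0209
gripper_force: 58.4
```

```bash
python3 - <<'E'
from h import *
st()
E
```

```text
t 15.52 q [-0.55  0.95 -0.06  1.96  0.22  0.23  1.55] G [0.4264 0.2438 0.0438] z [ 0.003  0.002 -1.   ] y [-0.705  0.709 -0.   ] F [-1.7  0.1  9. ] op 0.0209
```

Call:
jog_arm --moves '[{"rx":0,"ry":0,"rz":0,"tx":0,"ty":0,"tz":-0.8,"hand":0},{"rx":0,"ry":0,"rz":0,"tx":0,"ty":0,"tz":-1.6,"hand":0},{"rx":0,"ry":0,"rz":0,"tx":0,"ty":0,"tz":-2.4,"hand":0},{"rx":0,"ry":0,"rz":0,"tx":0,"ty":0,"tz":-3.2,"hand":0},{"rx":0,"ry":0,"rz":0,"tx":0,"ty":0,"tz":-3.95,"hand":0},{"rx":0,"ry":0,"rz":0,"tx":0,"ty":0,"tz":-3.95,"hand":0}]'

```text
time: 16.02
eef_pos: [0.4272, 0.244, 0.1952]
tool_rot: [-1.194, 2.896, 0.003]
force: [0.5, -0.2, 0.9]
opening: 0.0209
gripper_force: 59.1
```

Call:
jog_arm --moves '[{"rx":0,"ry":0,"rz":0,"tx":0.1,"ty":-0.9,"tz":0,"hand":0},{"rx":0,"ry":0,"rz":0,"tx":0.2,"ty":-1.8,"tz":0,"hand":0},{"rx":0,"ry":0,"rz":0,"tx":0.34,"ty":-2.7,"tz":0,"hand":0},{"rx":0,"ry":0,"rz":0,"tx":0.34,"ty":-3.6,"tz":0,"hand":0},{"rx":0,"ry":0,"rz":0,"tx":0.34,"ty":-4.5,"tz":0,"hand":0},{"rx":0,"ry":0,"rz":0,"tx":0.34,"ty":-5.4,"tz":0,"hand":0},{"rx":0,"ry":0,"rz":0,"tx":0.34,"ty":-6.3,"tz":0,"hand":0},{"rx":0,"ry":0,"rz":0,"tx":0.34,"ty":-7.1,"tz":0,"hand":0},{"rx":0,"ry":0,"rz":0,"tx":0.34,"ty":-7.57,"tz":0,"hand":0},{"rx":0,"ry":0,"rz":0,"tx":0.34,"ty":-7.57,"tz":0,"hand":0}]'

```text
time: 16.85
eef_pos: [0.6313, 0.0147, 0.1899]
tool_rot: [-1.191, 2.905, -0.003]
force: [-1.1, -0.5, -1.2]
opening: 0.0211
gripper_force: 59.1
```

```bash
python3 - <<'E'
from h import *
st(); nuts("scene"); nuts("side"); snap('wrist','w7')
E
```

```text
t 16.85 q [ 0.03  0.86 -0.23  1.32  0.21  0.98  2.11] G [0.6313 0.0147 0.2009] z [ 0.003 -0.001 -1.   ] y [-0.702  0.712 -0.002] F [-1.1 -0.5 -1.2] op 0.0211
scene [0.4506 0.3609] 68 [406. 178.]
scene [0.4695 0.2999] 66 [393. 188.]
scene [0.5025 0.2338] 71 [381. 202.]
side [0.5003 0.2375] 277 [254. 390.]
side [0.4674 0.3023] 340 [235. 438.]
side [0.4573 0.3559] 87 [205. 477.]
```

View pics/w7.png

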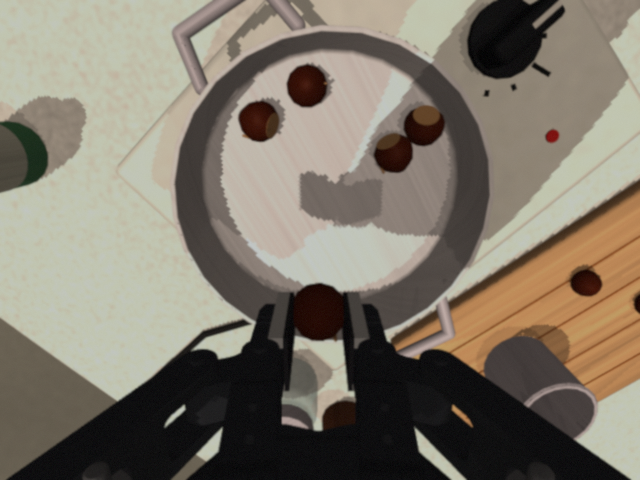

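Call:
jog_arm --moves '[{"rx":0,"ry":0,"rz":0,"tx":0,"ty":0.2,"tz":0.7,"hand":0},{"rx":0,"ry":0,"rz":0,"tx":0,"ty":0.2,"tz":1.2,"hand":0},{"rx":0,"ry":0,"rz":0,"tx":0,"ty":0.2,"tz":1.2,"hand":0},{"rx":0,"ry":0,"rz":0,"tx":0,"ty":0.2,"tz":1.2,"hand":0.5},{"rx":0,"ry":0,"rz":0,"tx":0,"ty":0.2,"tz":1.2,"hand":0.5},{"rx":0,"ry":0,"rz":0,"tx":0,"ty":0.2,"tz":1.2,"hand":0.5},{"rx":0,"ry":0,"rz":0,"tx":0,"ty":0.2,"tz":0,"hand":0.5},{"rx":0,"ry":0,"rz":0,"tx":0,"ty":0.2,"tz":0,"hand":0.5}]'

```text
time: 17.67
eef_pos: [0.6256, 0.0247, 0.1947]
tool_rot: [-1.195, 2.898, -0.002]
force: [0.7, -0.5, 1.9]
opening: 0.0426
gripper_force: 0.0
```

```bash
python3 - <<'E'
from h import *
st(); 
# pan rim from w7 view: pose then = G(.6313,.0147,.2009); approximate cam with that pose
m=imaging.camera_model("wrist"); T=np.eye(4); T[:3,:3]=R.from_rotvec([-1.191,2.905,-.003]).as_matrix(); T[:3,3]=[.6313,.0147,.1899]; T=T@np.array(m["T_tool_cam"])
c=(np.array(m["intrinsics"]),m["k1"],T[:3,3],T[:3,:3])
def circ(px,z):
    P=np.array([onz(c,*p,z)[:2] for p in px]); A=np.c_[2*P,np.ones(len(P))]; s=np.linalg.lstsq(A,(P**2).sum(1),rcond=None)[0]
    return s[:2].round(4), np.sqrt(s[2]+s[:2]@s[:2]).round(4)
print("pan",circ([(175,190),(489,190),(330,30),(215,95),(440,80),(230,305)],.127))
print("knob",onz(c,505,37,.1),"pointer tip",onz(c,563,5,.106), "red",onz(c,552,136,.065))
print("handles",onz(c,180,35,.118),onz(c,452,335,.118))
print("pan nuts",[nuts("wrist",.088,(.5,.7,-.1,.1),False)])
nutseq((.5005,.236),(.625,.0))
E
```

```text
t 17.67 q [ 0.01  0.84 -0.23  1.35  0.2   0.97  2.1 ] G [0.6255 0.0247 0.2057] z [ 0.007  0.002 -1.   ] y [-0.705  0.71  -0.004] F [ 0.7 -0.5  1.9] op 0.0426
pan (array([ 0.603 , -0.0027]), np.float64(0.0862))
knob [0.47059772 0.00148799 0.1       ] pointer tip [0.44090243 0.0097938  0.106     ] red [0.46870063 0.08171345 0.065     ]
handles [ 0.59476718 -0.12054494  0.118     ] [0.60928186 0.11602676 0.118     ]
pan nuts [[array([ 0.56497146, -0.05606595,  0.088     ]), array([ 0.60115585, -0.06463535,  0.088     ]), array([0.54446461, 0.01304239, 0.088     ]), array([0.62377613, 0.02358264, 0.088     ])]]
t [-1.485, 5.965, 2.615] r [-0.004, 0.007, -0.004] rows>=6.4
t [0.0, 0.0, 1.475] r [0.0, 0.0, 0.0] rows>=1.4
t [0.0, 0.0, -3.975] r [0.0, 0.0, 0.0] rows>=3.8
t [1.971, -6.373, 0.0] r [0.0, 0.0, 0.0] rows>=6.4
t [0.0, 0.0, 1.625] r [0.0, 0.0, 0.0] rows>=1.6
t [0.0, 0.0, -1.875] r [0.0, 0.0, 0.0] rows>=1.8
```

Call:
jog_arm --moves '[{"rx":-0.004,"ry":0.007,"rz":0,"tx":-0.25,"ty":1,"tz":0,"hand":0.55},{"rx":-0.004,"ry":0.007,"rz":0,"tx":-0.5,"ty":2,"tz":0,"hand":0.55},{"rx":-0.004,"ry":0.007,"rz":0,"tx":-0.75,"ty":3,"tz":0,"hand":0.55},{"rx":-0.004,"ry":0.007,"rz":0,"tx":-1,"ty":4,"tz":0,"hand":0.55},{"rx":-0.004,"ry":0.007,"rz":0,"tx":-1.25,"ty":5,"tz":0,"hand":0.55},{"rx":-0.004,"ry":0.007,"rz":0,"tx":-1.485,"ty":5.965,"tz":0,"hand":0.55},{"rx":-0.004,"ry":0.007,"rz":0,"tx":-1.485,"ty":5.965,"tz":1,"hand":0.55},{"rx":-0.004,"ry":0.007,"rz":0,"tx":-1.485,"ty":5.965,"tz":2,"hand":0.55},{"rx":-0.004,"ry":0.007,"rz":0,"tx":-1.485,"ty":5.965,"tz":2.615,"hand":0.55},{"rx":-0.004,"ry":0.007,"rz":0,"tx":-1.485,"ty":5.965,"tz":2.615,"hand":0.55}]'

```text
time: 18.55
eef_pos: [0.4966, 0.2353, 0.0815]
tool_rot: [1.194, -2.893, -0.002]
force: [-0.7, 0.5, -0.6]
opening: 0.047
gripper_force: 0.0
```

Call:
jog_arm --moves '[{"rx":0,"ry":0,"rz":0,"tx":0,"ty":0,"tz":0.7,"hand":0.55},{"rx":0,"ry":0,"rz":0,"tx":0,"ty":0,"tz":1.2,"hand":0.55},{"rx":0,"ry":0,"rz":0,"tx":0,"ty":0,"tz":1.4,"hand":0.55},{"rx":0,"ry":0,"rz":0,"tx":0,"ty":0,"tz":1.4,"hand":0.55},{"rx":0,"ry":0,"rz":0,"tx":0,"ty":0,"tz":1.4,"hand":0},{"rx":0,"ry":0,"rz":0,"tx":0,"ty":0,"tz":1.4,"hand":0},{"rx":0,"ry":0,"rz":0,"tx":0,"ty":0,"tz":1.4,"hand":0},{"rx":0,"ry":0,"rz":0,"tx":0,"ty":0,"tz":1.4,"hand":0},{"rx":0,"ry":0,"rz":0,"tx":0,"ty":0,"tz":1.4,"hand":0},{"rx":0,"ry":0,"rz":0,"tx":0,"ty":0,"tz":1.4,"hand":0}]'

```text
time: 19.38
eef_pos: [0.4984, 0.236, 0.0305]
tool_rot: [1.196, -2.901, -0.003]
force: [-2.0, -0.5, 13.9]
opening: 0.0213
gripper_force: 58.2
```

Call:
jog_arm --moves '[{"rx":0,"ry":0,"rz":0,"tx":0,"ty":0,"tz":-0.8,"hand":0},{"rx":0,"ry":0,"rz":0,"tx":0,"ty":0,"tz":-1.6,"hand":0},{"rx":0,"ry":0,"rz":0,"tx":0,"ty":0,"tz":-2.4,"hand":0},{"rx":0,"ry":0,"rz":0,"tx":0,"ty":0,"tz":-3.2,"hand":0},{"rx":0,"ry":0,"rz":0,"tx":0,"ty":0,"tz":-3.9,"hand":0},{"rx":0,"ry":0,"rz":0,"tx":0,"ty":0,"tz":-3.9,"hand":0}]'

```text
time: 19.88
eef_pos: [0.5004, 0.2366, 0.1908]
tool_rot: [-1.196, 2.903, 0.004]
force: [0.4, -1.0, 1.5]
opening: 0.0211
gripper_force: 59.6
```

```bash
python3 - <<'E'
from h import *
st(); go([((.64,-.02,.20),down(135))]); nuts("side")
E
```

```text
t 19.88 q [-0.4   0.74 -0.19  1.63  0.17  0.79  1.69] G [0.5004 0.2366 0.2018] z [ 0.     0.003 -1.   ] y [-0.705  0.71   0.002] F [ 0.4 -1.   1.5] op 0.0211
t [2.042, -7.012, 0.029] r [0.002, 0.002, -0.004] rows>=7.0
side [0.4675 0.3022] 336 [235. 437.]
side [0.4574 0.356 ] 86 [204. 477.]
```

Call:
jog_arm --moves '[{"rx":0,"ry":0,"rz":0,"tx":0.3,"ty":-0.95,"tz":0,"hand":0},{"rx":0,"ry":0,"rz":0,"tx":0.6,"ty":-1.9,"tz":0,"hand":0},{"rx":0,"ry":0,"rz":0,"tx":0.9,"ty":-2.85,"tz":0,"hand":0},{"rx":0,"ry":0,"rz":0,"tx":1.2,"ty":-3.8,"tz":0,"hand":0},{"rx":0,"ry":0,"rz":0,"tx":1.5,"ty":-4.75,"tz":0,"hand":0},{"rx":0,"ry":0,"rz":0,"tx":1.75,"ty":-5.7,"tz":0,"hand":0},{"rx":0,"ry":0,"rz":0,"tx":1.95,"ty":-6.5,"tz":0,"hand":0},{"rx":0,"ry":0,"rz":0,"tx":2.04,"ty":-7.01,"tz":0,"hand":0},{"rx":0,"ry":0,"rz":0,"tx":2.04,"ty":-7.01,"tz":0,"hand":0},{"rx":0,"ry":0,"rz":0,"tx":2.04,"ty":-7.01,"tz":0,"hand":0}]'

```text
time: 20.77
eef_pos: [0.6383, -0.0215, 0.1837]
tool_rot: [1.192, -2.899, -0.003]
force: [-0.7, 0.2, -0.1]
opening: 0.0215
gripper_force: 59.6
```

Call:
jog_arm --moves '[{"rx":0,"ry":0,"rz":0,"tx":0,"ty":0,"tz":0.7,"hand":0},{"rx":0,"ry":0,"rz":0,"tx":0,"ty":0,"tz":1.2,"hand":0},{"rx":0,"ry":0,"rz":0,"tx":0,"ty":0,"tz":1.2,"hand":0},{"rx":0,"ry":0,"rz":0,"tx":0,"ty":0,"tz":1.2,"hand":0.5},{"rx":0,"ry":0,"rz":0,"tx":0,"ty":0,"tz":1.2,"hand":0.5},{"rx":0,"ry":0,"rz":0,"tx":0,"ty":0,"tz":1.2,"hand":0.5},{"rx":0,"ry":0,"rz":0,"tx":0,"ty":0,"tz":0,"hand":0.5},{"rx":0,"ry":0,"rz":0,"tx":0,"ty":0,"tz":0,"hand":0.5},{"rx":0,"ry":0,"rz":0,"tx":0,"ty":0,"tz":0,"hand":0.5}]'

```text
time: 21.52
eef_pos: [0.6398, -0.0204, 0.1877]
tool_rot: [1.197, -2.903, 0.001]
force: [0.1, -0.2, -0.4]
opening: 0.0423
gripper_force: 0.0
```

```bash
python3 - <<'E'
from h import *
st(); nutseq((.468,.3015),(.59,.03)); nuts("scene"); nuts("side"); print([p[:2].round(3) for p in nuts("wrist",.088,(.5,.7,-.1,.1),False)])
E
```

```text
t 21.52 q [ 0.09  0.87 -0.24  1.28  0.22  1.01  2.16] G [ 0.6398 -0.0204  0.1987] z [-0.001 -0.001 -1.   ] y [-0.705  0.709  0.   ] F [ 0.1 -0.2 -0.4] op 0.0423
t [-2.629, 8.736, 2.466] r [0.0, -0.002, -0.003] rows>=9.1
t [0.0, 0.0, 1.475] r [0.0, 0.0, 0.0] rows>=1.4
t [0.0, 0.0, -3.975] r [0.0, 0.0, 0.0] rows>=3.8
t [2.643, -6.956, 0.0] r [0.0, 0.0, 0.0] rows>=7.1
t [0.0, 0.0, 1.625] r [0.0, 0.0, 0.0] rows>=1.6
t [0.0, 0.0, -1.875] r [0.0, 0.0, 0.0] rows>=1.8
scene [0.4507 0.3606] 69 [406. 178.]
scene [0.4697 0.2993] 66 [393. 188.]
side [0.4674 0.3022] 338 [235. 438.]
side [0.4573 0.3559] 87 [205. 477.]
[array([ 0.565, -0.056]), array([ 0.601, -0.064]), array([0.545, 0.013]), array([ 0.639, -0.019]), array([0.623, 0.023])]
```

Call:
jog_arm --moves '[{"rx":0,"ry":0,"rz":0,"tx":-0.3,"ty":1,"tz":0,"hand":0.55},{"rx":0,"ry":0,"rz":0,"tx":-0.6,"ty":2,"tz":0,"hand":0.55},{"rx":0,"ry":0,"rz":0,"tx":-0.9,"ty":3,"tz":0,"hand":0.55},{"rx":0,"ry":0,"rz":0,"tx":-1.2,"ty":4,"tz":0,"hand":0.55},{"rx":0,"ry":0,"rz":0,"tx":-1.5,"ty":5,"tz":0,"hand":0.55},{"rx":0,"ry":0,"rz":0,"tx":-1.8,"ty":6,"tz":0,"hand":0.55},{"rx":0,"ry":0,"rz":0,"tx":-2.1,"ty":7,"tz":0,"hand":0.55},{"rx":0,"ry":0,"rz":0,"tx":-2.4,"ty":8,"tz":0,"hand":0.55},{"rx":0,"ry":0,"rz":0,"tx":-2.63,"ty":8.74,"tz":0,"hand":0.55},{"rx":0,"ry":0,"rz":0,"tx":-2.63,"ty":8.74,"tz":0,"hand":0.55}]'

```text
time: 22.5
eef_pos: [0.4626, 0.3079, 0.1844]
tool_rot: [1.206, -2.892, -0.008]
force: [-0.1, 1.7, 0.1]
opening: 0.047
gripper_force: 0.0
```

Call:
jog_arm --moves '[{"rx":0,"ry":0,"rz":0,"tx":0,"ty":0,"tz":1,"hand":0.55},{"rx":0,"ry":0,"rz":0,"tx":0,"ty":0,"tz":2,"hand":0.55},{"rx":0,"ry":0,"rz":0,"tx":0,"ty":0,"tz":3,"hand":0.55},{"rx":0,"ry":0,"rz":0,"tx":0,"ty":0,"tz":3.6,"hand":0.55},{"rx":0,"ry":0,"rz":0,"tx":0,"ty":0,"tz":3.84,"hand":0.55},{"rx":0,"ry":0,"rz":0,"tx":0,"ty":0,"tz":3.84,"hand":0.55},{"rx":0,"ry":0,"rz":0,"tx":0,"ty":0,"tz":3.84,"hand":0},{"rx":0,"ry":0,"rz":0,"tx":0,"ty":0,"tz":3.84,"hand":0},{"rx":0,"ry":0,"rz":0,"tx":0,"ty":0,"tz":3.84,"hand":0},{"rx":0,"ry":0,"rz":0,"tx":0,"ty":0,"tz":3.84,"hand":0}]'

```text
time: 23.33
eef_pos: [0.4663, 0.3018, 0.033]
tool_rot: [1.196, -2.9, -0.003]
force: [-1.8, -0.8, 6.6]
opening: 0.0206
gripper_force: 58.5
```

Call:
jog_arm --moves '[{"rx":0,"ry":0,"rz":0,"tx":0,"ty":0,"tz":0,"hand":0},{"rx":0,"ry":0,"rz":0,"tx":0,"ty":0,"tz":0,"hand":0},{"rx":0,"ry":0,"rz":0,"tx":0,"ty":0,"tz":-0.8,"hand":0},{"rx":0,"ry":0,"rz":0,"tx":0,"ty":0,"tz":-1.6,"hand":0},{"rx":0,"ry":0,"rz":0,"tx":0,"ty":0,"tz":-2.4,"hand":0},{"rx":0,"ry":0,"rz":0,"tx":0,"ty":0,"tz":-3.2,"hand":0},{"rx":0,"ry":0,"rz":0,"tx":0,"ty":0,"tz":-3.9,"hand":0},{"rx":0,"ry":0,"rz":0,"tx":0,"ty":0,"tz":-3.9,"hand":0}]'

```text
time: 24.0
eef_pos: [0.4683, 0.3025, 0.1936]
tool_rot: [-1.196, 2.903, 0.006]
force: [0.5, -0.3, 1.0]
opening: 0.0209
gripper_force: 59.0
```

```bash
python3 - <<'E'
from h import *
st(); go([((.59,.03,.20),down(135))]); nuts("side")
E
```

```text
t 24.0 q [-0.54  0.74 -0.18  1.61  0.16  0.8   1.57] G [0.4683 0.3025 0.2046] z [ 0.     0.004 -1.   ] y [-0.705  0.71   0.003] F [ 0.5 -0.3  1. ] op 0.0209
t [2.641, -6.98, 0.088] r [0.003, 0.003, -0.004] rows>=7.2
side [0.4573 0.3559] 87 [205. 477.]
```

Call:
jog_arm --moves '[{"rx":0,"ry":0,"rz":0,"tx":0.4,"ty":-0.95,"tz":0,"hand":0},{"rx":0,"ry":0,"rz":0,"tx":0.8,"ty":-1.9,"tz":0,"hand":0},{"rx":0,"ry":0,"rz":0,"tx":1.2,"ty":-2.85,"tz":0,"hand":0},{"rx":0,"ry":0,"rz":0,"tx":1.5,"ty":-3.8,"tz":0,"hand":0},{"rx":0,"ry":0,"rz":0,"tx":1.8,"ty":-4.75,"tz":0,"hand":0},{"rx":0,"ry":0,"rz":0,"tx":2.1,"ty":-5.6,"tz":0,"hand":0},{"rx":0,"ry":0,"rz":0,"tx":2.4,"ty":-6.4,"tz":0,"hand":0},{"rx":0,"ry":0,"rz":0,"tx":2.64,"ty":-6.98,"tz":0.09,"hand":0},{"rx":0,"ry":0,"rz":0,"tx":2.64,"ty":-6.98,"tz":0.09,"hand":0},{"rx":0,"ry":0,"rz":0,"tx":2.64,"ty":-6.98,"tz":0.09,"hand":0}]'

```text
time: 24.88
eef_pos: [0.5885, 0.0276, 0.183]
tool_rot: [1.192, -2.899, -0.002]
force: [-0.3, 0.8, -0.2]
opening: 0.0207
gripper_force: 59.0
```

Call:
jog_arm --moves '[{"rx":0,"ry":0,"rz":0,"tx":0,"ty":0,"tz":0.7,"hand":0},{"rx":0,"ry":0,"rz":0,"tx":0,"ty":0,"tz":1.2,"hand":0},{"rx":0,"ry":0,"rz":0,"tx":0,"ty":0,"tz":1.2,"hand":0},{"rx":0,"ry":0,"rz":0,"tx":0,"ty":0,"tz":1.2,"hand":0.5},{"rx":0,"ry":0,"rz":0,"tx":0,"ty":0,"tz":1.2,"hand":0.5},{"rx":0,"ry":0,"rz":0,"tx":0,"ty":0,"tz":1.2,"hand":0.5},{"rx":0,"ry":0,"rz":0,"tx":0,"ty":0,"tz":0,"hand":0.5},{"rx":0,"ry":0,"rz":0,"tx":0,"ty":0,"tz":0,"hand":0.5},{"rx":0,"ry":0,"rz":0,"tx":0,"ty":0,"tz":0,"hand":0.5}]'

```text
time: 25.63
eef_pos: [0.5898, 0.0293, 0.1865]
tool_rot: [1.197, -2.903, -0.0]
force: [0.5, -0.5, 0.2]
opening: 0.0428
gripper_force: 0.0
```

```bash
python3 - <<'E'
from h import *
st(); nutseq((.4505,.3605),(.605,-.02)); nuts("scene"); nuts("side"); print([p[:2].round(3) for p in nuts("wrist",.088,(.5,.7,-.1,.1),False)])
E
```

```text
t 25.63 q [ 0.01  0.8  -0.24  1.49  0.22  0.88  2.05] G [0.5898 0.0294 0.1975] z [-0.002 -0.001 -1.   ] y [-0.705  0.709  0.001] F [ 0.5 -0.5  0.2] op 0.0428
t [-3.367, 8.326, 2.439] r [0.001, -0.001, -0.003] rows>=8.9
t [0.0, 0.0, 1.475] r [0.0, 0.0, 0.0] rows>=1.4
t [0.0, 0.0, -3.975] r [0.0, 0.0, 0.0] rows>=3.8
t [3.995, -9.458, 0.0] r [0.0, 0.0, 0.0] rows>=9.8
t [0.0, 0.0, 1.625] r [0.0, 0.0, 0.0] rows>=1.6
t [0.0, 0.0, -1.875] r [0.0, 0.0, 0.0] rows>=1.8
scene [0.4509 0.3607] 67 [406. 178.]
side [0.4573 0.3559] 87 [205. 477.]
[array([ 0.564, -0.056]), array([ 0.601, -0.065]), array([0.545, 0.013]), array([0.589, 0.03 ]), array([ 0.639, -0.019]), array([0.623, 0.023])]
```

Call:
jog_arm --moves '[{"rx":0,"ry":0,"rz":0,"tx":-0.4,"ty":0.95,"tz":0,"hand":0.55},{"rx":0,"ry":0,"rz":0,"tx":-0.8,"ty":1.9,"tz":0,"hand":0.55},{"rx":0,"ry":0,"rz":0,"tx":-1.2,"ty":2.9,"tz":0,"hand":0.55},{"rx":0,"ry":0,"rz":0,"tx":-1.6,"ty":3.9,"tz":0,"hand":0.55},{"rx":0,"ry":0,"rz":0,"tx":-2,"ty":4.9,"tz":0,"hand":0.55},{"rx":0,"ry":0,"rz":0,"tx":-2.4,"ty":5.9,"tz":0,"hand":0.55},{"rx":0,"ry":0,"rz":0,"tx":-2.8,"ty":6.9,"tz":0,"hand":0.55},{"rx":0,"ry":0,"rz":0,"tx":-3.2,"ty":7.8,"tz":0,"hand":0.55},{"rx":0,"ry":0,"rz":0,"tx":-3.37,"ty":8.33,"tz":0,"hand":0.55},{"rx":0,"ry":0,"rz":0,"tx":-3.37,"ty":8.33,"tz":0,"hand":0.55}]'

```text
time: 26.62
eef_pos: [0.4454, 0.3661, 0.1829]
tool_rot: [1.205, -2.893, -0.007]
force: [-0.9, 0.3, -0.4]
opening: 0.0472
gripper_force: 0.0
```

Call:
jog_arm --moves '[{"rx":0,"ry":0,"rz":0,"tx":0,"ty":0,"tz":1,"hand":0.55},{"rx":0,"ry":0,"rz":0,"tx":0,"ty":0,"tz":2,"hand":0.55},{"rx":0,"ry":0,"rz":0,"tx":0,"ty":0,"tz":3,"hand":0.55},{"rx":0,"ry":0,"rz":0,"tx":0,"ty":0,"tz":3.6,"hand":0.55},{"rx":0,"ry":0,"rz":0,"tx":0,"ty":0,"tz":3.81,"hand":0.55},{"rx":0,"ry":0,"rz":0,"tx":0,"ty":0,"tz":3.81,"hand":0.55},{"rx":0,"ry":0,"rz":0,"tx":0,"ty":0,"tz":3.81,"hand":0},{"rx":0,"ry":0,"rz":0,"tx":0,"ty":0,"tz":3.81,"hand":0},{"rx":0,"ry":0,"rz":0,"tx":0,"ty":0,"tz":3.81,"hand":0},{"rx":0,"ry":0,"rz":0,"tx":0,"ty":0,"tz":3.81,"hand":0}]'

```text
time: 27.45
eef_pos: [0.4489, 0.3607, 0.0331]
tool_rot: [1.196, -2.9, -0.004]
force: [-1.5, -0.5, 6.9]
opening: 0.0208
gripper_force: 58.5
```

Call:
jog_arm --moves '[{"rx":0,"ry":0,"rz":0,"tx":0,"ty":0,"tz":0,"hand":0},{"rx":0,"ry":0,"rz":0,"tx":0,"ty":0,"tz":0,"hand":0},{"rx":0,"ry":0,"rz":0,"tx":0,"ty":0,"tz":-0.8,"hand":0},{"rx":0,"ry":0,"rz":0,"tx":0,"ty":0,"tz":-1.6,"hand":0},{"rx":0,"ry":0,"rz":0,"tx":0,"ty":0,"tz":-2.4,"hand":0},{"rx":0,"ry":0,"rz":0,"tx":0,"ty":0,"tz":-3.2,"hand":0},{"rx":0,"ry":0,"rz":0,"tx":0,"ty":0,"tz":-3.9,"hand":0},{"rx":0,"ry":0,"rz":0,"tx":0,"ty":0,"tz":-3.9,"hand":0}]'

```text
time: 28.12
eef_pos: [0.4509, 0.3617, 0.1938]
tool_rot: [-1.196, 2.903, 0.007]
force: [1.6, -0.0, 1.3]
opening: 0.021
gripper_force: 59.0
```

```bash
python3 - <<'E'
from h import *
st(); go([((.605,-.02,.20),down(135))]); nuts("side");nuts("scene")
E
```

```text
t 28.12 q [-0.64  0.77 -0.17  1.54  0.15  0.85  1.48] G [0.4509 0.3616 0.2048] z [-0.     0.005 -1.   ] y [-0.705  0.71   0.004] F [ 1.6 -0.   1.3] op 0.021
t [3.989, -9.486, 0.074] r [0.004, 0.003, -0.004] rows>=9.9
```

Call:
jog_arm --moves '[{"rx":0,"ry":0,"rz":0,"tx":3.99,"ty":-9.49,"tz":0.07,"hand":0},{"rx":0,"ry":0,"rz":0,"tx":3.99,"ty":-9.49,"tz":0.07,"hand":0},{"rx":0,"ry":0,"rz":0,"tx":3.99,"ty":-9.49,"tz":0.07,"hand":0},{"rx":0,"ry":0,"rz":0,"tx":3.99,"ty":-9.49,"tz":0.07,"hand":0},{"rx":0,"ry":0,"rz":0,"tx":3.99,"ty":-9.49,"tz":0.07,"hand":0},{"rx":0,"ry":0,"rz":0,"tx":3.99,"ty":-9.49,"tz":0.07,"hand":0},{"rx":0,"ry":0,"rz":0,"tx":3.99,"ty":-9.49,"tz":0.07,"hand":0},{"rx":0,"ry":0,"rz":0,"tx":3.99,"ty":-9.49,"tz":0.07,"hand":0},{"rx":0,"ry":0,"rz":0,"tx":3.99,"ty":-9.49,"tz":0.07,"hand":0},{"rx":0,"ry":0,"rz":0,"tx":3.99,"ty":-9.49,"tz":0.07,"hand":0}]'

```text
time: 29.05
eef_pos: [0.6039, -0.0244, 0.1835]
tool_rot: [1.193, -2.898, -0.002]
force: [0.1, -0.4, -0.4]
opening: 0.0209
gripper_force: 59.0
```

Call:
jog_arm --moves '[{"rx":0,"ry":0,"rz":0,"tx":0,"ty":0,"tz":0,"hand":0},{"rx":0,"ry":0,"rz":0,"tx":0,"ty":0,"tz":0.7,"hand":0},{"rx":0,"ry":0,"rz":0,"tx":0,"ty":0,"tz":1.2,"hand":0},{"rx":0,"ry":0,"rz":0,"tx":0,"ty":0,"tz":1.2,"hand":0},{"rx":0,"ry":0,"rz":0,"tx":0,"ty":0,"tz":1.2,"hand":0.5},{"rx":0,"ry":0,"rz":0,"tx":0,"ty":0,"tz":1.2,"hand":0.5},{"rx":0,"ry":0,"rz":0,"tx":0,"ty":0,"tz":1.2,"hand":0.5},{"rx":0,"ry":0,"rz":0,"tx":0,"ty":0,"tz":0,"hand":0.5},{"rx":0,"ry":0,"rz":0,"tx":0,"ty":0,"tz":-1,"hand":0.5},{"rx":0,"ry":0,"rz":0,"tx":0,"ty":0,"tz":-1,"hand":0.5}]'

```text
time: 29.88
eef_pos: [0.606, -0.021, 0.2311]
tool_rot: [-1.197, 2.903, -0.002]
force: [0.2, 0.3, 2.1]
opening: 0.0431
gripper_force: 0.0
```

```bash
python3 - <<'E'
from h import *
st(); print([p[:2].round(3) for p in nuts("wrist",.088,(.5,.7,-.1,.1),False)])
c,im=snap('wrist','w8'); S,a=snap('scene','s8')
for P in([.603,-.003,.127],[.455,0,.1]): print(proj(c,P).round(),proj(S,P).round())
# lid knob: dark blob in scene and side near expected
for n in('scene','side'):
    C,i=snap(n); g=i.max(2); u,v=proj(C,[.558,-.2915,.041]).astype(int); w=g[v-25:v+25,u-25:u+25]<40
    k,l,s,ce=cv2.connectedComponentsWithStats(w.astype(np.uint8)); j=1+np.argmax(s[1:,4]); p=ce[j]+[u-25,v-25]; print(n,s[j],p.round(1),onz(C,*p,.041).round(4))
for a in (135,90,60,33): go([((.60,-.15,.30),down(a))])
E
```

```text
t 29.88 q [ 0.1   0.77 -0.26  1.37  0.21  1.02  2.15] G [ 0.606  -0.021   0.2421] z [ 0.002 -0.001 -1.   ] y [-0.705  0.709 -0.002] F [0.2 0.3 2.1] op 0.0431
[array([ 0.565, -0.056]), array([ 0.601, -0.064]), array([0.545, 0.013]), array([ 0.605, -0.02 ]), array([ 0.639, -0.019]), array([0.59, 0.03]), array([0.623, 0.023])]
[340. 255.] [324. 222.]
[496. 100.] [291. 199.]
scene [ 18  18  15  16 183] [195.1 291.3] [ 0.558  -0.2923  0.041 ]
side [ 18  20  14  13 144] [408.5 218.6] [ 0.5581 -0.2888  0.041 ]
t [2.343, -2.21, -1.634] r [0.004, -0.006, -0.003] rows>=3.5
t [2.343, -2.21, -1.634] r [0.002, -0.008, 0.782] rows>=6.3
t [2.343, -2.21, -1.634] r [-0.0, -0.008, 1.306] rows>=10.5
t [2.343, -2.21, -1.634] r [-0.002, -0.008, 1.777] rows>=14.2
```

View pics/w8.png

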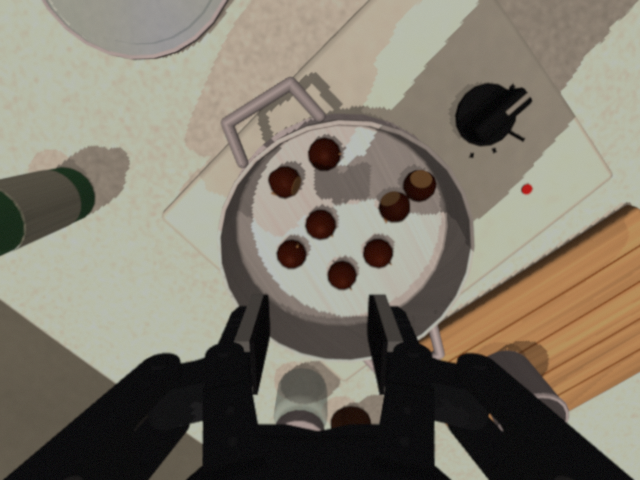

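```bash
python3 - <<'E'
from h import *
S=cam('scene');D=cam('side');c=cam('wrist')
print("oil",onz(S,284,358,0),onz(S,278,279,.21),onz(D,302,137,.21))
def circ(P):
    A=np.c_[2*P,np.ones(len(P))]; s=np.linalg.lstsq(A,(P**2).sum(1),rcond=None)[0]; r=np.sqrt(s[2]+s[:2]@s[:2]); return s[:2].round(4),r.round(4),(np.hypot(*(P-s[:2]).T)-r).round(4)
px=[(222,225),(230,185),(258,145),(300,119),(345,108),(390,117),(430,143),(458,180),(470,220)]
print("pan",circ(np.array([onz(c,*p,.127)[:2] for p in px])))
print("handles",onz(c,258,103,.118),onz(c,437,340,.118))
print("knob skirt",onz(c,484,114,.08),"bar tip",onz(c,525,97,.106),"red",onz(c,527,189,.065),"corner",onz(c,609,177,.065),onz(c,165,213,.065),onz(c,490,0,.065))
go([((.58,-.12,.30),down(75)),((.558,-.2905,.30),down(75)),((.558,-.2905,.11),down(75))])
E
```

```text
oil [ 7.79961386e-01 -2.09768701e-01 -1.11022302e-16] [ 0.78609989 -0.20988261  0.21      ] [ 0.76400166 -0.18779341  0.21      ]
pan (array([ 0.589 , -0.0104]), np.float64(0.0824), array([-0.0006,  0.0003,  0.0002, -0.0002,  0.001 , -0.0001, -0.0012,
       -0.0006,  0.0011]))
handles [ 0.56635742 -0.11051224  0.118     ] [0.59696028 0.10102005 0.118     ]
knob skirt [0.45867731 0.00580253 0.08      ] bar tip [0.44066422 0.00860777 0.106     ] red [0.46429693 0.0824572  0.065     ] corner [0.40871549 0.12351742 0.065     ] [ 0.68885761 -0.11506205  0.065     ] [ 0.40222896 -0.04832007  0.065     ]
t [2.169, -1.326, -1.631] r [0.001, -0.008, 1.044] rows>=8.4
t [-0.572, -4.26, 0.0] r [0.0, 0.0, 0.0] rows>=4.1
t [0.0, 0.0, 4.75] r [0.0, 0.0, 0.0] rows>=4.6
```

```bash
python3 - <<'E'
from h import *
st();go([((.66,-.02,.33),down(75))])
E
```

```text
t 30.13 q [ 0.1   0.78 -0.26  1.38  0.22  1.02  2.15] G [ 0.6038 -0.0213  0.2344] z [-0.008 -0.001 -1.   ] y [-0.705  0.709  0.004] F [0.8 0.5 0.3] op 0.0426
t [-1.007, -0.959, -2.399] r [0.001, -0.008, 1.044] rows>=8.4
```

Call:
jog_arm --moves '[{"rx":0,"ry":-0.008,"rz":1.045,"tx":-1,"ty":-0.96,"tz":-2.4,"hand":0.5},{"rx":0,"ry":-0.008,"rz":1.045,"tx":-1,"ty":-0.96,"tz":-2.4,"hand":0.5},{"rx":0,"ry":-0.008,"rz":1.045,"tx":-1,"ty":-0.96,"tz":-2.4,"hand":0.5},{"rx":0,"ry":-0.008,"rz":1.045,"tx":-1,"ty":-0.96,"tz":-2.4,"hand":0.5},{"rx":0,"ry":-0.008,"rz":1.045,"tx":-1,"ty":-0.96,"tz":-2.4,"hand":0.5},{"rx":0,"ry":-0.008,"rz":1.045,"tx":-1,"ty":-0.96,"tz":-2.4,"hand":0.5},{"rx":0,"ry":-0.008,"rz":1.045,"tx":-1,"ty":-0.96,"tz":-2.4,"hand":0.5},{"rx":0,"ry":-0.008,"rz":1.045,"tx":-1,"ty":-0.96,"tz":-2.4,"hand":0.5},{"rx":0,"ry":-0.008,"rz":1.045,"tx":-1,"ty":-0.96,"tz":-2.4,"hand":0.5},{"rx":0,"ry":-0.008,"rz":1.045,"tx":-1,"ty":-0.96,"tz":-2.4,"hand":0.5}]'

```text
time: 30.97
eef_pos: [0.6599, -0.0201, 0.3184]
tool_rot: [-0.416, -3.113, -0.001]
force: [-0.4, 0.3, 0.6]
opening: 0.0428
gripper_force: 0.0
```

Call:
jog_arm --moves '[{"rx":0,"ry":0,"rz":0,"tx":0,"ty":0,"tz":0,"hand":0.5},{"rx":0,"ry":0,"rz":0,"tx":0,"ty":0,"tz":0,"hand":0.5},{"rx":0,"ry":0,"rz":0,"tx":0,"ty":0,"tz":0,"hand":0.5},{"rx":0,"ry":0,"rz":0,"tx":0,"ty":0,"tz":0,"hand":0.5},{"rx":0,"ry":0,"rz":0,"tx":0,"ty":0,"tz":0,"hand":0.5},{"rx":0,"ry":0,"rz":0,"tx":0,"ty":0,"tz":0,"hand":0.5}]'

```text
time: 31.47
eef_pos: [0.66, -0.0203, 0.3193]
tool_rot: [0.411, 3.114, 0.001]
force: [0.5, -0.6, 0.3]
opening: 0.0427
gripper_force: 0.0
```

```bash
python3 - <<'E'
from h import *
import pickle
st(); c,im=snap('wrist','w9'); pickle.dump(c,open('c9.pkl','wb'))
cu,cv=proj(c,[.6,0,.127]); print(cu,cv, proj(c,[.46,0,.1]))
x0,y0=max(0,int(cu)-200),0
x0=min(x0,240); cv2.imwrite('pics/w9c.png',cv2.resize(im[y0:y0+300,x0:x0+400],None,fx=2,fy=2,interpolation=cv2.INTER_CUBIC)); print(x0,y0)
E
```

```text
t 31.47 q [-0.02  0.8   0.01  0.96 -0.01  1.38  1.3 ] G [ 0.66   -0.0203  0.3303] z [ 0.     0.001 -1.   ] y [0.259 0.966 0.001] F [ 0.5 -0.6  0.3] op 0.0427
322.4926721941215 136.85762989296867 [278.93295077 -31.14185489]
122 0
```

View pics/w9c.png

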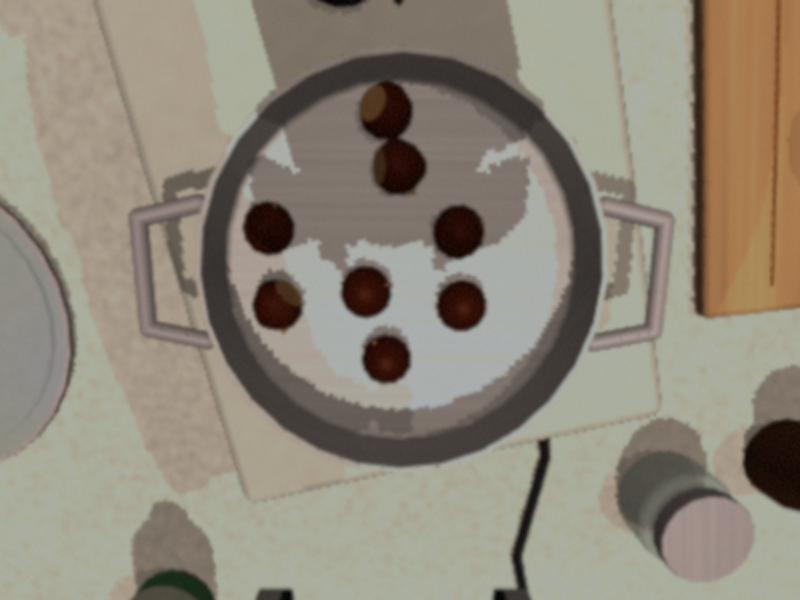

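```bash
python3 - <<'E'
from h import *
import pickle
c=pickle.load(open('c9.pkl','rb'))
W=lambda u,v,z: onz(c,u/2+122,v/2,z)[:2]
def circ(P):
    A=np.c_[2*P,np.ones(len(P))]; s=np.linalg.lstsq(A,(P**2).sum(1),rcond=None)[0]; r=np.sqrt(s[2]+s[:2]@s[:2]); return s[:2].round(4),r.round(4),(np.hypot(*(P-s[:2]).T)-r).round(4)
print(circ(np.array([W(*p,.127) for p in((202,250),(604,250),(403,53),(403,467))])))
print("handles",W(140,270,.118),W(662,270,.118))
L0,L1,R0,R1=W(97,0,.065),W(248,498,.065),W(612,0,.065),W(660,412,.065)
for a,b in((L0,L1),(R0,R1),(L1,R1)): d=b-a; print(a.round(4),b.round(4),np.degrees(np.arctan2(d[1],d[0])).round(1))
print("lid edge",W(70,325,.006),"oil",W(172,590,.2))
print("red/known knob est later")
go([((.558,-.2905,.33),down(75)),((.558,-.2905,.10),down(75)),((.558,-.2905,.051),down(75)),((.558,-.2905,.25),down(75))])
E
```

```text
(array([6.012e-01, 6.000e-04]), np.float64(0.0869), array([ 0.0001,  0.0001, -0.0001, -0.0001]))
handles [ 0.56839617 -0.1115836 ] [0.62869881 0.11279109]
[ 0.4448 -0.1055] [ 0.6998 -0.1153] -2.2
[0.5081 0.1273] [0.7108 0.118 ] -2.6
[ 0.6998 -0.1153] [0.7108 0.118 ] 87.3
lid edge [ 0.58309223 -0.20223818] oil [ 0.68696565 -0.1157075 ]
red/known knob est later
t [0.709, -7.185, 0.001] r [0.001, 0.0, -0.001] rows>=6.9
t [0.0, 0.0, 5.75] r [0.0, 0.0, 0.0] rows>=5.5
t [0.0, 0.0, 1.225] r [0.0, 0.0, 0.0] rows>=1.2
t [0.0, 0.0, -4.975] r [0.0, 0.0, 0.0] rows>=4.8
```

Call:
jog_arm --moves '[{"rx":0,"ry":0,"rz":0,"tx":0.71,"ty":-7.19,"tz":0,"hand":0.65},{"rx":0,"ry":0,"rz":0,"tx":0.71,"ty":-7.19,"tz":0,"hand":0.65},{"rx":0,"ry":0,"rz":0,"tx":0.71,"ty":-7.19,"tz":0,"hand":0.65},{"rx":0,"ry":0,"rz":0,"tx":0.71,"ty":-7.19,"tz":0,"hand":0.65},{"rx":0,"ry":0,"rz":0,"tx":0.71,"ty":-7.19,"tz":0,"hand":0.65},{"rx":0,"ry":0,"rz":0,"tx":0.71,"ty":-7.19,"tz":0,"hand":0.65},{"rx":0,"ry":0,"rz":0,"tx":0.71,"ty":-7.19,"tz":0,"hand":0.65},{"rx":0,"ry":0,"rz":0,"tx":0.71,"ty":-7.19,"tz":0,"hand":0.65},{"rx":0,"ry":0,"rz":0,"tx":0.71,"ty":-7.19,"tz":0,"hand":0.65},{"rx":0,"ry":0,"rz":0,"tx":0.71,"ty":-7.19,"tz":0,"hand":0.65}]'

```text
time: 32.35
eef_pos: [0.5581, -0.2902, 0.319]
tool_rot: [0.411, 3.114, 0.002]
force: [-0.7, 0.5, 0.1]
opening: 0.0556
gripper_force: 0.0
```

Call:
jog_arm --moves '[{"rx":0,"ry":0,"rz":0,"tx":0,"ty":0,"tz":5,"hand":0.65},{"rx":0,"ry":0,"rz":0,"tx":0,"ty":0,"tz":5,"hand":0.65},{"rx":0,"ry":0,"rz":0,"tx":0,"ty":0,"tz":5,"hand":0.65},{"rx":0,"ry":0,"rz":0,"tx":0,"ty":0,"tz":5,"hand":0.65},{"rx":0,"ry":0,"rz":0,"tx":0,"ty":0,"tz":5,"hand":0.65},{"rx":0,"ry":0,"rz":0,"tx":0,"ty":0,"tz":5,"hand":0.65},{"rx":0,"ry":0,"rz":0,"tx":0,"ty":0,"tz":5,"hand":0.65},{"rx":0,"ry":0,"rz":0,"tx":0,"ty":0,"tz":5,"hand":0.65}]'

```text
time: 33.02
eef_pos: [0.5592, -0.2903, 0.1213]
tool_rot: [0.41, 3.112, 0.0]
force: [0.3, -0.1, 1.0]
opening: 0.0556
gripper_force: 0.0
```

```bash
python3 - <<'E'
from h import *
st()
for n in('scene','side','wrist'):
    C,i=snap(n); g=i.max(2); u,v=proj(C,[.558,-.2905,.041]).astype(int); print((u,v)); w=g[max(0,v-35):v+35,max(0,u-35):u+35]<40
    k,l,s,ce=cv2.connectedComponentsWithStats(w.astype(np.uint8))
    for j in range(1,k):
        if s[j,4]>80: p=ce[j]+[max(0,u-35),max(0,v-35)]; print(n,s[j],p.round(1),onz(C,*p,.041).round(4))
go([((.558,-.2905,.051),down(75))])
E
```

```text
t 33.02 q [ 0.44  0.93 -0.02  1.4   0.03  0.81  1.72] G [ 0.5591 -0.2903  0.1323] z [ 0.003 -0.    -1.   ] y [0.259 0.966 0.001] F [ 0.3 -0.1  1. ] op 0.0556
(np.int64(195), np.int64(290))
scene [ 28  29  15  16 183] [195.1 291.3] [ 0.558  -0.2923  0.041 ]
(np.int64(408), np.int64(218))
side [ 29  30  14  13 145] [408.5 218.7] [ 0.5579 -0.2887  0.041 ]
(np.int64(317), np.int64(249))
wrist [  10   13   49   51 1995] [315.9 251.9] [ 0.5592 -0.292   0.041 ]
t [0.028, -0.003, 2.029] r [0.0, 0.003, -0.001] rows>=1.9
```

Call:
jog_arm --moves '[{"rx":0,"ry":0,"rz":0,"tx":0.02,"ty":-0.01,"tz":0.8,"hand":0.65},{"rx":0,"ry":0,"rz":0,"tx":0.02,"ty":-0.01,"tz":1.5,"hand":0.65},{"rx":0,"ry":0,"rz":0,"tx":0.02,"ty":-0.01,"tz":2,"hand":0.65},{"rx":0,"ry":0,"rz":0,"tx":0.02,"ty":-0.01,"tz":2,"hand":0.65},{"rx":0,"ry":0,"rz":0,"tx":0.02,"ty":-0.01,"tz":2,"hand":0},{"rx":0,"ry":0,"rz":0,"tx":0.02,"ty":-0.01,"tz":2,"hand":0},{"rx":0,"ry":0,"rz":0,"tx":0.02,"ty":-0.01,"tz":2,"hand":0},{"rx":0,"ry":0,"rz":0,"tx":0.02,"ty":-0.01,"tz":2,"hand":0},{"rx":0,"ry":0,"rz":0,"tx":0.02,"ty":-0.01,"tz":2,"hand":0},{"rx":0,"ry":0,"rz":0,"tx":0.02,"ty":-0.01,"tz":2,"hand":0}]'

```text
time: 34.0
eef_pos: [0.558, -0.2911, 0.0415]
tool_rot: [0.412, 3.111, -0.0]
force: [-1.6, 1.1, 6.3]
opening: 0.0294
gripper_force: 58.9
```

```bash
python3 - <<'E'
from h import *
st(); G=status.get_obs()["eef_pos"]+[0,0,.011]; A=R.from_rotvec(status.get_obs()["tool_rot"]).as_matrix()
go([(G+[0,0,.19],A),((.6012,.0006,G[2]+.19),down(75)),((.6012,.0006,G[2]+.121+.012),down(75))])
E
```

```text
t 34.0 q [ 0.44  1.05 -0.02  1.44  0.03  0.65  1.71] G [ 0.5579 -0.2911  0.0525] z [ 0.003 -0.001 -1.   ] y [0.26  0.966 0.   ] F [-1.6  1.1  6.3] op 0.0294
t [-0.015, 0.001, -4.75] r [0.0, 0.0, 0.0] rows>=4.6
t [0.853, 7.323, -0.001] r [0.0, 0.003, -0.001] rows>=7.1
t [0.0, 0.0, 1.425] r [0.0, 0.0, 0.0] rows>=1.4
```

Call:
jog_arm --moves '[{"rx":0,"ry":0,"rz":0,"tx":0,"ty":0,"tz":-0.7,"hand":0},{"rx":0,"ry":0,"rz":0,"tx":0,"ty":0,"tz":-1.5,"hand":0},{"rx":0,"ry":0,"rz":0,"tx":0,"ty":0,"tz":-2.3,"hand":0},{"rx":0,"ry":0,"rz":0,"tx":0,"ty":0,"tz":-3.1,"hand":0},{"rx":0,"ry":0,"rz":0,"tx":0,"ty":0,"tz":-3.9,"hand":0},{"rx":0,"ry":0,"rz":0,"tx":0,"ty":0,"tz":-4.75,"hand":0},{"rx":0,"ry":0,"rz":0,"tx":0,"ty":0,"tz":-4.75,"hand":0},{"rx":0,"ry":0,"rz":0,"tx":0,"ty":0,"tz":-4.75,"hand":0}]'

```text
time: 34.67
eef_pos: [0.5575, -0.2909, 0.2317]
tool_rot: [0.411, 3.11, -0.001]
force: [0.5, 0.0, -5.3]
opening: 0.029
gripper_force: 61.2
```

Call:
jog_arm --moves '[{"rx":0,"ry":0,"rz":0,"tx":0.1,"ty":0.8,"tz":0,"hand":0},{"rx":0,"ry":0,"rz":0,"tx":0.2,"ty":1.7,"tz":0,"hand":0},{"rx":0,"ry":0,"rz":0,"tx":0.3,"ty":2.6,"tz":0,"hand":0},{"rx":0,"ry":0,"rz":0,"tx":0.4,"ty":3.5,"tz":0,"hand":0},{"rx":0,"ry":0,"rz":0,"tx":0.5,"ty":4.4,"tz":0,"hand":0},{"rx":0,"ry":0,"rz":0,"tx":0.6,"ty":5.3,"tz":0,"hand":0},{"rx":0,"ry":0,"rz":0,"tx":0.7,"ty":6.2,"tz":0,"hand":0},{"rx":0,"ry":0,"rz":0,"tx":0.8,"ty":6.9,"tz":0,"hand":0},{"rx":0,"ry":0,"rz":0,"tx":0.85,"ty":7.32,"tz":0,"hand":0},{"rx":0,"ry":0,"rz":0,"tx":0.85,"ty":7.32,"tz":0,"hand":0}]'

```text
time: 35.5
eef_pos: [0.6, 0.0057, 0.2285]
tool_rot: [-0.403, -3.114, -0.005]
force: [-0.3, 0.4, -4.5]
opening: 0.0292
gripper_force: 61.3
```

Call:
jog_arm --moves '[{"rx":0,"ry":0,"rz":0,"tx":0,"ty":0,"tz":0,"hand":0},{"rx":0,"ry":0,"rz":0,"tx":0,"ty":0,"tz":0,"hand":0},{"rx":0,"ry":0,"rz":0,"tx":0,"ty":0,"tz":0,"hand":0},{"rx":0,"ry":0,"rz":0,"tx":0,"ty":0,"tz":0,"hand":0}]'

```text
time: 35.83
eef_pos: [0.6001, -0.0001, 0.2292]
tool_rot: [0.414, 3.114, 0.001]
force: [-1.0, 0.7, -4.3]
opening: 0.0289
gripper_force: 61.3
```

```bash
python3 - <<'E'
from h import *
st(); go([((.6012,.0006,.0525+.121+.006),down(75)),((.6012,.0006,.0525+.121-.001),down(75))]); snap('scene','s10')
E
```

```text
t 35.83 q [-0.06  0.76  0.02  1.4  -0.02  0.98  1.27] G [ 6.001e-01 -1.000e-04  2.402e-01] z [ 0.     0.001 -1.   ] y [0.261 0.965 0.001] F [-1.   0.7 -4.3] op 0.0289
t [-0.022, 0.023, 1.517] r [0.001, -0.0, -0.002] rows>=1.5
t [0.0, 0.0, 0.175] r [0.0, 0.0, 0.0] rows>=0.2
```

View pics/s10.png

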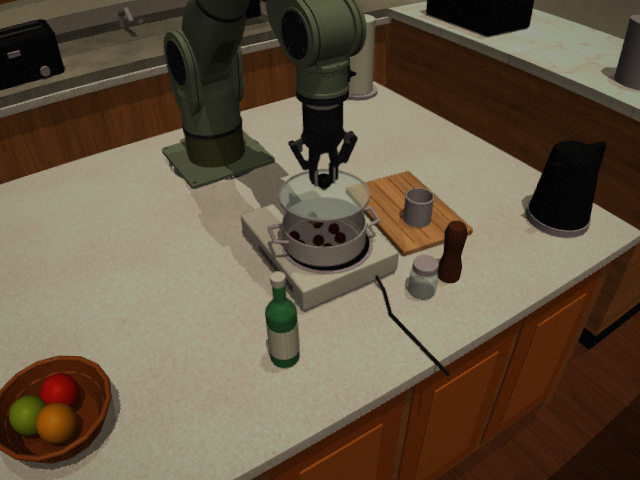

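Call:
jog_arm --moves '[{"rx":0,"ry":0,"rz":0,"tx":-0.02,"ty":0.02,"tz":0.5,"hand":0},{"rx":0,"ry":0,"rz":0,"tx":-0.02,"ty":0.02,"tz":1,"hand":0},{"rx":0,"ry":0,"rz":0,"tx":-0.02,"ty":0.02,"tz":1.3,"hand":0},{"rx":0,"ry":0,"rz":0,"tx":-0.02,"ty":0.02,"tz":1.4,"hand":0},{"rx":0,"ry":0,"rz":0,"tx":-0.02,"ty":0.02,"tz":1.5,"hand":0},{"rx":0,"ry":0,"rz":0,"tx":-0.02,"ty":0.02,"tz":1.5,"hand":0},{"rx":0,"ry":0,"rz":0,"tx":-0.02,"ty":0.02,"tz":1.5,"hand":0},{"rx":0,"ry":0,"rz":0,"tx":-0.02,"ty":0.02,"tz":1.5,"hand":0}]'

```text
time: 36.55
eef_pos: [0.6016, 0.0014, 0.1701]
tool_rot: [0.412, 3.113, 0.002]
force: [0.2, 0.7, -5.0]
opening: 0.0293
gripper_force: 61.3
```

Call:
jog_arm --moves '[{"rx":0,"ry":0,"rz":0,"tx":0,"ty":0,"tz":0.05,"hand":0},{"rx":0,"ry":0,"rz":0,"tx":0,"ty":0,"tz":0.1,"hand":0},{"rx":0,"ry":0,"rz":0,"tx":0,"ty":0,"tz":0.14,"hand":0},{"rx":0,"ry":0,"rz":0,"tx":0,"ty":0,"tz":0.17,"hand":0},{"rx":0,"ry":0,"rz":0,"tx":0,"ty":0,"tz":0.17,"hand":0},{"rx":0,"ry":0,"rz":0,"tx":0,"ty":0,"tz":0.17,"hand":0}]'

```text
time: 37.05
eef_pos: [0.6013, 0.0016, 0.1626]
tool_rot: [0.412, 3.114, 0.001]
force: [-1.5, 1.2, -0.7]
opening: 0.0294
gripper_force: 61.7
```

Call:
jog_arm --moves '[{"rx":0,"ry":0,"rz":0,"tx":0,"ty":0,"tz":0,"hand":0.65},{"rx":0,"ry":0,"rz":0,"tx":0,"ty":0,"tz":0,"hand":0.65},{"rx":0,"ry":0,"rz":0,"tx":0,"ty":0,"tz":0,"hand":0.65},{"rx":0,"ry":0,"rz":0,"tx":0,"ty":0,"tz":0,"hand":0.65},{"rx":0,"ry":0,"rz":0,"tx":0,"ty":0,"tz":-0.7,"hand":0.65},{"rx":0,"ry":0,"rz":0,"tx":0,"ty":0,"tz":-1.5,"hand":0.65},{"rx":0,"ry":0,"rz":0,"tx":0,"ty":0,"tz":-2.4,"hand":0.65},{"rx":0,"ry":0,"rz":0,"tx":0,"ty":0,"tz":-3.2,"hand":0.65},{"rx":0,"ry":0,"rz":0,"tx":0,"ty":0,"tz":-3.2,"hand":0.65}]'

```text
time: 37.8
eef_pos: [0.6028, 0.0013, 0.2964]
tool_rot: [0.411, 3.106, 0.003]
force: [-0.2, 0.3, 0.3]
opening: 0.0554
gripper_force: 0.0
```

```bash
python3 - <<'E'
from h import *
st()
for n in('scene','side'):
    C,i=snap(n); u,v=proj(C,[.6012,.0006,.162]).astype(int); w=i[v-25:v+25,u-25:u+25].max(2)<40
    k,l,s,ce=cv2.connectedComponentsWithStats(w.astype(np.uint8)); j=1+np.argmax(s[1:,4]); p=ce[j]+[u-25,v-25]; print(n,s[j],p.round(1),onz(C,*p,.162).round(4))
go([((.52,.0126,.30),down(87.4))])
E
```

```text
t 37.8 q [-0.07  0.7   0.03  1.29 -0.02  1.15  1.27] G [0.6027 0.0013 0.3074] z [ 0.009  0.001 -1.   ] y [0.26  0.966 0.003] F [-0.2  0.3  0.3] op 0.0554
scene [ 19  19  15  14 172] [324.8 207.4] [0.6017 0.0009 0.162 ]
side [ 16  19  18  17 255] [304.7 212.9] [0.6006 0.0044 0.162 ]
t [2.04, -0.259, 0.055] r [0.001, 0.002, -0.217] rows>=2.0
```

Call:
jog_arm --moves '[{"rx":0,"ry":0,"rz":-0.217,"tx":2.04,"ty":-0.26,"tz":0,"hand":0.65},{"rx":0,"ry":0,"rz":-0.217,"tx":2.04,"ty":-0.26,"tz":0,"hand":0.65},{"rx":0,"ry":0,"rz":-0.217,"tx":2.04,"ty":-0.26,"tz":0,"hand":0.65},{"rx":0,"ry":0,"rz":-0.217,"tx":2.04,"ty":-0.26,"tz":0,"hand":0.65},{"rx":0,"ry":0,"rz":-0.217,"tx":2.04,"ty":-0.26,"tz":0,"hand":0.65},{"rx":0,"ry":0,"rz":-0.217,"tx":2.04,"ty":-0.26,"tz":0,"hand":0.65},{"rx":0,"ry":0,"rz":-0.217,"tx":2.04,"ty":-0.26,"tz":0,"hand":0.65}]'

```text
time: 38.48
eef_pos: [0.5204, 0.0125, 0.29]
tool_rot: [0.073, 3.14, 0.001]
force: [0.5, 0.5, 0.9]
opening: 0.0555
gripper_force: 0.0
```

```bash
python3 - <<'E'
from h import *
st(); c,im=snap('wrist'); cv2.imwrite('pics/w11.png',im)
hp=np.array([.5505,.0083]); ex=np.array([np.cos(np.radians(-2.6)),np.sin(np.radians(-2.6))])
k=np.r_[hp-.095*ex,.099]; print("pred knob",k.round(4),proj(c,k))
u,v=proj(c,np.r_[k[:2],.08]).astype(int); g=im.max(2)
w=(g<60).astype(np.uint8); n,l,s,ce=cv2.connectedComponentsWithStats(w)
for j in range(1,n):
    if s[j,4]>300 and s[j,1]<250: print(s[j],ce[j].round(1),onz(c,*ce[j],.085).round(4))
x0,y0=min(max(u-100,0),440),max(v-75,0); print(x0,y0); cv2.imwrite('pics/w11c.png',cv2.resize(im[y0:y0+150,x0:x0+200],None,fx=4,fy=4,interpolation=cv2.INTER_CUBIC))
E
```

```text
t 38.48 q [-0.06  0.56 -0.04  1.6   0.02  0.98  1.42] G [0.5204 0.0125 0.301 ] z [ 0.     0.001 -1.   ] y [0.046 0.999 0.001] F [0.5 0.5 0.9] op 0.0555
pred knob [0.4556 0.0126 0.099 ] [314.5454421  135.02184111]
[444  51  57 251 669] [473.6 169.4] [0.4935 0.1584 0.085 ]
[ 289  113   48   51 1804] [312.2 137.8] [0.4587 0.0102 0.085 ]
[290 192 105  51 474] [352.8 208.7] [0.5259 0.0454 0.085 ]
[ 511  221   69   64 2064] [537.1 246. ] [0.5725 0.2296 0.085 ]
[ 548  244   57   53 2213] [576.6 270.5] [0.6017 0.2757 0.085 ]
214 58
```

View pics/w11c.png

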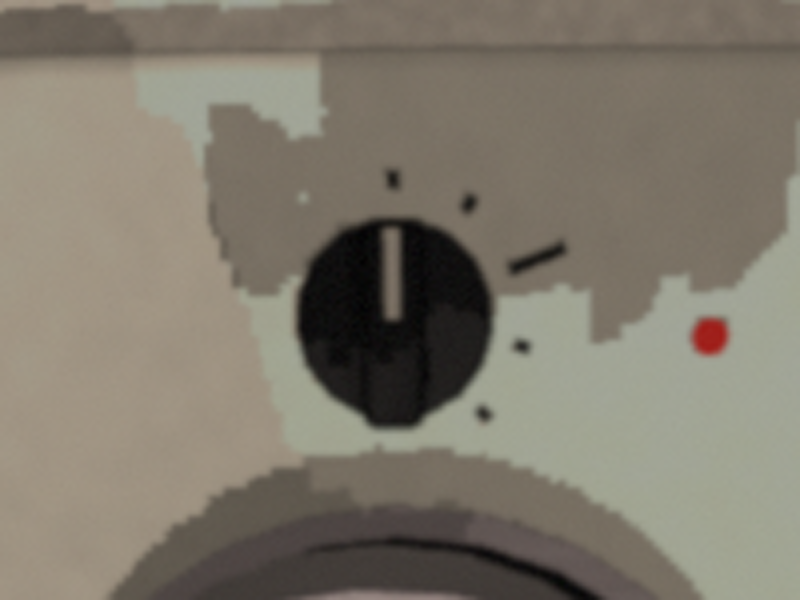

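```bash
python3 - <<'E'
from h import *
c=cam('wrist'); st()
W=lambda u,v,z: onz(c,214+u/4,58+v/4,z)[:2].round(4)
print("skirt",W(395,316,.078),"bar c",W(393.5,323,.106),"bar ends",W(392,222,.106),W(395,426,.106))
for p in((392,180),(469,203),(537,258),(521,346),(484,413)): print(W(*p,.065))
M=np.array([W(*p,.065) for p in((392,180),(521,346),(469,203),(484,413))]); 
A=np.c_[2*M,np.ones(4)]; s=np.linalg.lstsq(A,(M**2).sum(1),rcond=None)[0]; print("marks circle",s[:2].round(4)); d=M-s[:2]; print(np.degrees(np.arctan2(d[:,1],d[:,0])).round(1)); d=W(537,258,.065)-s[:2]; print(np.degrees(np.arctan2(d[1],d[0])))
K=(.4565,.0115)
go([((*K,.16),down(87.4)),((*K,.110),down(87.4))])
E
```

```text
t 38.53 q [-0.06  0.56 -0.04  1.6   0.02  0.98  1.42] G [0.5203 0.0125 0.301 ] z [ 0.     0.001 -1.   ] y [0.046 0.999 0.001] F [ 0.1 -0.4 -0.6] op 0.0555
skirt [0.4582 0.0106] bar c [0.458  0.0107] bar ends [0.4377 0.0114] [0.4796 0.0099]
[0.4283 0.0112]
[0.4342 0.0289]
[0.4473 0.0444]
[0.4673 0.0401]
[0.4827 0.0307]
marks circle [0.4592 0.0103]
[178.4  74.8 143.4  40.9]
109.26087078633388
t [1.593, -0.101, 3.526] r [0.001, 0.0, -0.001] rows>=3.7
t [0.0, 0.0, 1.25] r [0.0, 0.0, 0.0] rows>=1.2
```

Call:
jog_arm --moves '[{"rx":0,"ry":0,"rz":0,"tx":1.555,"ty":-0.12,"tz":0,"hand":0.45},{"rx":0,"ry":0,"rz":0,"tx":1.555,"ty":-0.12,"tz":1,"hand":0.45},{"rx":0,"ry":0,"rz":0,"tx":1.555,"ty":-0.12,"tz":2,"hand":0.45},{"rx":0,"ry":0,"rz":0,"tx":1.555,"ty":-0.12,"tz":3,"hand":0.45},{"rx":0,"ry":0,"rz":0,"tx":1.555,"ty":-0.12,"tz":3.5,"hand":0.45},{"rx":0,"ry":0,"rz":0,"tx":1.555,"ty":-0.12,"tz":3.5,"hand":0.45},{"rx":0,"ry":0,"rz":0,"tx":1.555,"ty":-0.12,"tz":3.5,"hand":0.45},{"rx":0,"ry":0,"rz":0,"tx":1.555,"ty":-0.12,"tz":3.5,"hand":0.45}]'

```text
time: 39.2
eef_pos: [0.4582, 0.0107, 0.1516]
tool_rot: [0.072, 3.139, 0.001]
force: [1.0, -0.0, 0.5]
opening: 0.0386
gripper_force: 0.0
```

```bash
python3 - <<'E'
from h import *
st(); go([((.458,.0107,.110),down(87.6))])
E
```

```text
t 39.2 q [-0.07  0.69 -0.03  2.01  0.05  0.44  1.38] G [0.4582 0.0107 0.1626] z [ 0.002  0.001 -1.   ] y [0.046 0.999 0.001] F [ 1.  -0.   0.5] op 0.0386
t [0.007, -0.002, 1.315] r [0.001, 0.002, -0.004] rows>=1.3
```

Call:
jog_arm --moves '[{"rx":0,"ry":0,"rz":0,"tx":0,"ty":0,"tz":0.6,"hand":0.45},{"rx":0,"ry":0,"rz":0,"tx":0,"ty":0,"tz":1.1,"hand":0.45},{"rx":0,"ry":0,"rz":0,"tx":0,"ty":0,"tz":1.3,"hand":0.45},{"rx":0,"ry":0,"rz":0,"tx":0,"ty":0,"tz":1.3,"hand":0.45},{"rx":0,"ry":0,"rz":0,"tx":0,"ty":0,"tz":1.3,"hand":0},{"rx":0,"ry":0,"rz":0,"tx":0,"ty":0,"tz":1.3,"hand":0},{"rx":0,"ry":0,"rz":0,"tx":0,"ty":0,"tz":1.3,"hand":0},{"rx":0,"ry":0,"rz":0,"tx":0,"ty":0,"tz":1.3,"hand":0},{"rx":0,"ry":0,"rz":0,"tx":0,"ty":0,"tz":1.3,"hand":0},{"rx":0,"ry":0,"rz":0,"tx":0,"ty":0,"tz":1.3,"hand":0}]'

```text
time: 40.03
eef_pos: [0.4579, 0.0104, 0.099]
tool_rot: [0.073, 3.139, 0.001]
force: [2.8, -5.0, 2.1]
opening: 0.0123
gripper_force: 62.2
```

```bash
python3 - <<'E'
from h import *
st()
E
```

```text
t 40.03 q [-0.08  0.8  -0.02  2.05  0.05  0.29  1.38] G [0.4579 0.0104 0.11  ] z [ 0.002  0.    -1.   ] y [0.046 0.999 0.001] F [ 2.8 -5.   2.1] op 0.0123
```

Call:
jog_arm --moves '[{"rx":0,"ry":0,"rz":0,"tx":0,"ty":0,"tz":0.06,"hand":0},{"rx":0,"ry":0,"rz":0,"tx":0,"ty":0,"tz":0.12,"hand":0},{"rx":0,"ry":0,"rz":0,"tx":0,"ty":0,"tz":0.17,"hand":0},{"rx":0,"ry":0,"rz":0,"tx":0,"ty":0,"tz":0.17,"hand":0},{"rx":0,"ry":0,"rz":0,"tx":0,"ty":0,"tz":0.17,"hand":0},{"rx":0,"ry":0,"rz":0,"tx":0,"ty":0,"tz":0.17,"hand":0}]'

```text
time: 40.53
eef_pos: [0.4581, 0.0104, 0.0934]
tool_rot: [0.073, 3.138, 0.001]
force: [-5.4, -5.0, 46.1]
opening: 0.0121
gripper_force: 68.1
```

Call:
jog_arm --moves '[{"rx":0,"ry":0,"rz":0,"tx":0,"ty":0,"tz":-0.015,"hand":0},{"rx":0,"ry":0,"rz":0,"tx":0,"ty":0,"tz":-0.015,"hand":0},{"rx":0,"ry":0,"rz":0.1,"tx":0,"ty":0,"tz":-0.015,"hand":0},{"rx":0,"ry":0,"rz":0.2,"tx":0,"ty":0,"tz":-0.015,"hand":0},{"rx":0,"ry":0,"rz":0.3,"tx":0,"ty":0,"tz":-0.015,"hand":0},{"rx":0,"ry":0,"rz":0.3,"tx":0,"ty":0,"tz":-0.015,"hand":0}]'

```text
time: 41.03
eef_pos: [0.4581, 0.0105, 0.0936]
tool_rot: [0.551, 3.09, 0.002]
force: [-2.9, -4.6, 32.4]
opening: 0.0119
gripper_force: 66.3
```

```bash
python3 - <<'E'
from h import *
st(); print(status.get_obs()["moment"])
E
```

```text
t 41.03 q [-0.11  0.81  0.03  2.06 -0.09  0.28  1.21] G [0.4581 0.0105 0.1046] z [ 0.003  0.001 -1.   ] y [0.346 0.938 0.002] F [-2.9 -4.6 32.4] op 0.0119
[-0.92371936  0.53358428 -0.06730184]
```

Call:
jog_arm --moves '[{"rx":0,"ry":0,"rz":0.1,"tx":0,"ty":0,"tz":0,"hand":0},{"rx":0,"ry":0,"rz":0.2,"tx":0,"ty":0,"tz":0,"hand":0},{"rx":0,"ry":0,"rz":0.3,"tx":0,"ty":0,"tz":0,"hand":0},{"rx":0,"ry":0,"rz":0.4,"tx":0,"ty":0,"tz":0,"hand":0},{"rx":0,"ry":0,"rz":0.5,"tx":0,"ty":0,"tz":0,"hand":0},{"rx":0,"ry":0,"rz":0.6,"tx":0,"ty":0,"tz":0,"hand":0},{"rx":0,"ry":0,"rz":0.7,"tx":0,"ty":0,"tz":0,"hand":0},{"rx":0,"ry":0,"rz":0.8,"tx":0,"ty":0,"tz":0,"hand":0},{"rx":0,"ry":0,"rz":0.9,"tx":0,"ty":0,"tz":0,"hand":0},{"rx":0,"ry":0,"rz":0.9,"tx":0,"ty":0,"tz":0,"hand":0}]'

```text
time: 41.87
eef_pos: [0.4586, 0.0107, 0.0937]
tool_rot: [1.84, 2.543, 0.005]
force: [-0.1, -2.0, 32.9]
opening: 0.012
gripper_force: 66.2
```

Call:
jog_arm --moves '[{"rx":0,"ry":0,"rz":0,"tx":0,"ty":0,"tz":-0.05,"hand":0},{"rx":0,"ry":0,"rz":0,"tx":0,"ty":0,"tz":-0.1,"hand":0},{"rx":0,"ry":0,"rz":0,"tx":0,"ty":0,"tz":-0.15,"hand":0},{"rx":0,"ry":0,"rz":0,"tx":0,"ty":0,"tz":-0.15,"hand":0}]'

```text
time: 42.2
eef_pos: [0.4584, 0.0107, 0.099]
tool_rot: [1.832, 2.55, 0.004]
force: [4.8, -3.6, 3.6]
opening: 0.0122
gripper_force: 62.2
```

```bash
python3 - <<'E'
from h import *
st(); y=R.from_rotvec(status.get_obs()["tool_rot"]).as_matrix()[:,1]; a=np.degrees(np.arctan2(y[1],y[0])); print(a, "turn rel 87.5:",np.radians(87.5-a))
E
```

```text
t 42.2 q [-0.21  0.81  0.2   2.05 -0.49  0.32  0.72] G [0.4584 0.0107 0.11  ] z [ 0.003  0.001 -1.   ] y [0.948 0.319 0.003] F [ 4.8 -3.6  3.6] op 0.0122
18.612293494782996 turn rel 87.5: 1.2023172926635532
```

Call:
jog_arm --moves '[{"rx":0,"ry":0,"rz":0,"tx":0,"ty":0,"tz":0,"hand":0.45},{"rx":0,"ry":0,"rz":0,"tx":0,"ty":0,"tz":0,"hand":0.45},{"rx":0,"ry":0,"rz":0,"tx":0,"ty":0,"tz":0,"hand":0.45},{"rx":0,"ry":0,"rz":0,"tx":0,"ty":0,"tz":0,"hand":0.45},{"rx":0,"ry":0,"rz":0,"tx":0,"ty":0,"tz":-0.5,"hand":0.45},{"rx":0,"ry":0,"rz":0,"tx":0,"ty":0,"tz":-1.3,"hand":0.45},{"rx":0,"ry":0,"rz":0,"tx":0,"ty":0,"tz":-2.2,"hand":0.45},{"rx":0,"ry":0,"rz":0,"tx":0,"ty":0,"tz":-3.1,"hand":0.45},{"rx":0,"ry":0,"rz":0,"tx":0,"ty":0,"tz":-4,"hand":0.45},{"rx":0,"ry":0,"rz":0,"tx":0,"ty":0,"tz":-4.5,"hand":0.45}]'

```text
time: 43.03
eef_pos: [0.4575, 0.0104, 0.2816]
tool_rot: [1.832, 2.55, 0.004]
force: [-0.4, 0.0, -0.1]
opening: 0.0385
gripper_force: 0.0
```

Call:
jog_arm --moves '[{"rx":0,"ry":0,"rz":-0.9,"tx":0,"ty":1.2,"tz":-0.5,"hand":0.45},{"rx":0,"ry":0,"rz":-0.9,"tx":0,"ty":1.2,"tz":-0.5,"hand":0.45},{"rx":0,"ry":0,"rz":-0.9,"tx":0,"ty":1.2,"tz":-0.5,"hand":0.45},{"rx":0,"ry":0,"rz":-0.9,"tx":0,"ty":1.2,"tz":-0.5,"hand":0.45},{"rx":0,"ry":0,"rz":-0.9,"tx":0,"ty":1.2,"tz":-0.5,"hand":0.45},{"rx":0,"ry":0,"rz":-0.9,"tx":0,"ty":1.2,"tz":-0.5,"hand":0.45},{"rx":0,"ry":0,"rz":-0.9,"tx":0,"ty":1.2,"tz":-0.5,"hand":0.45},{"rx":0,"ry":0,"rz":-0.9,"tx":0,"ty":1.2,"tz":-0.5,"hand":0.45},{"rx":0,"ry":0,"rz":-0.9,"tx":0,"ty":1.2,"tz":-0.5,"hand":0.45},{"rx":0,"ry":0,"rz":-0.9,"tx":0,"ty":1.2,"tz":-0.5,"hand":0.45}]'

```text
time: 43.87
eef_pos: [0.5027, 0.0259, 0.2982]
tool_rot: [-0.547, -3.094, -0.001]
force: [0.1, -0.1, 0.6]
opening: 0.0384
gripper_force: 0.0
```

```bash
python3 - <<'E'
from h import *
st(); c,im=snap('wrist'); S,a=snap('scene')
u,v=proj(c,[.4583,.0107,.1]).astype(int); x0,y0=int(min(max(u-60,0),520)),max(v-50,0)
k=cv2.resize(im[y0:y0+110,x0:x0+120],(436,400),interpolation=cv2.INTER_CUBIC); s=cv2.resize(a[120:320,240:480],(480,400))[:,:360]
# pointer (light pixels inside the knob)
R0=im[max(0,v-30):v+30,u-30:u+30].astype(int); print((u,v))
cv2.imwrite('pics/fin.png',np.hstack([k,s]))
for n in('scene','side'):
    C,i=snap(n); u,v=proj(C,[.6012,.0006,.162]).astype(int); w=i[v-20:v+20,u-20:u+20].max(2)<40
    q,l,t,ce=cv2.connectedComponentsWithStats(w.astype(np.uint8)); j=1+np.argmax(t[1:,4]); p=ce[j]+[u-20,v-20]; print(n,t[j],p.round(1),onz(C,*p,.162).round(4))
nuts('scene');nuts('side')
E
```

```text
t 43.87 q [-0.23  0.54  0.2   1.64 -0.12  0.97  1.23] G [0.5027 0.0259 0.3092] z [ 0.     0.001 -1.   ] y [0.343 0.939 0.001] F [ 0.1 -0.1  0.6] op 0.0384
(np.int64(285), np.int64(167))
scene [ 14  14  15  15 171] [324.8 207.6] [0.602  0.0007 0.162 ]
side [ 11  14  18  17 253] [304.8 212.9] [0.6005 0.0045 0.162 ]
```

View pics/fin.png

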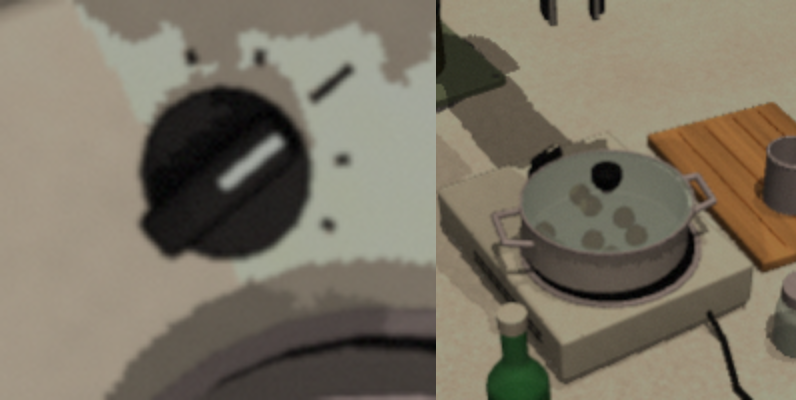

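The pointer line, from crop (222,185) to (283,140), aims at the long mark at (332,83). The lid sits level on the pan with the nuts inside, the board holds only the beaker, and the arm is clear of everything.

```bash
python3 -c "
from cell import job
print(job.sign_off())"
```

```text
the job is handed in; nothing more can be done
None
```

The job is handed in: all eight chestnuts are in the pan, the empty beaker is upright on the board, the lid is seated, and the knob is turned 1.2 rad to the long mark and out again; no verdict came back.

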